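# Load a texture roller in the bench-mounted locking pliers

## Robot

A 6-joint arm with a two-finger parallel gripper is mounted at the origin on the work surface. World frame = base frame: x ahead of the robot, y to its left, z up, the work surface at z = 0. Lengths are in mm, angles in rad, forces in N, time in s.
With the tool pointing down it reaches from about 350 to 875 mm from the base axis. Payload 4.2 kg.
Tool frame: the origin (TCP) lies midway between the tips of the shut fingers; the grasp point (between the pads) lies 19 mm behind it; z points along the fingers, y is the direction in which the jaws open and shut (so a half turn about z gives the same grasp; the last joint's range is limited). The gripper opens to 85 mm and grips with 20 to 120 N. Pads are 22 mm wide; open, the fingers measure 114 mm over their backs; the gripper's body (76 mm by 85 mm) begins 54 mm behind the grasp point. The pads swing forward as they close: fully open they stand 13 mm farther back than shut.
Start: joints at [-1.059, 0.385, 0.008, 0, -1.194, -0.259], TCP at [156.339, -605.109, 231.312] pointing down, gripper open.
Joint ranges: [-3.14, 3.14], [-1.21, 2.06], [-1.07, 1.41], [-3.16, 2.05], [-2.99, -0.16], [-3.1, 3.1]. Speed limits (rad/s): [2.79, 2.79, 3.14, 3.14, 3.14, 3.14].

## Interface

Orientations are given as a unit quaternion [x, y, z, w].
In Python, from bench import read_state, get_image, job_done, search_frame, regions_of gives the robot as it stands.
- The arm moves only by the tool servo_tool, never from a script. Its arguments are lists of equal length, an entry for each row: "turn": the turn, a rotation vector about the world's x, y, z in rad, a list of three; "dp": the shift along the world's x, y, z in m, a list of three; "fingers": the finger opening in m, from 0 to 0.0854. In form: {"turn": [[rx, ry, rz], ...], "dp": [[tx, ty, tz], ...], "fingers": [fingers, ...]}. A call has exactly 5 rows; each row shifts and turns the pose as measured when the row begins; what a row does not reach is not made up. A row lasts 1/8 s, in which the tool goes at most 62.5 mm and 10.7 degrees, less where a joint would pass 70% of its speed; a pose out of reach is approached as far as the arm can. A call is refused whole if a number of a shift passes 0.0625 or a number of a turn 0.188, either way. A call with a gripper value outside its range is refused whole. The fingers move at their own pace and stop on an object; the grip force is fixed at half the most. Time passes only in rows, so rows that do not move let the fingers close, or fill a call up. It gives the time, the measured TCP pose, the force and the opening at its end, in the units of the state.
- read_state(): the state, without advancing time (a new reading comes with each control period).
- get_image(name): name is "scene" or "side" or "wrist"; returns a dict with "img" (384x512x3 uint8, red, green, blue), "vfov" (degrees; the focal length in pixels is half the picture's height over the tangent of half this angle, whatever the lens; pixels are square), "cx", "cy" (the principal point, pixels), "k1" (the pictures are not rectified: a ray, as slopes to the right and down, at radius r is drawn at 1 + k1 r^2 times it, then the intrinsics apply), "world_from_camera" (4x4, takes a point from camera to world coordinates); the wrist camera has in their place "mount" (4x4, takes a point from camera to tool coordinates, whose origin is the TCP and whose axes are the flange's). Camera axes: x right, y down, z forward; pixel columns grow to the right and rows downward; lengths in mm; the calibration is good to about 2 mm. A picture is of the moment at which its call begins: read the wrist's pose just before it. There is no depth.
- job_done(): hands the job in, once; it reports no verdict.
Trained networks look in the newest picture that a camera, given by its name, has taken for a name from the list of things; names that differ only in an ending like _2 or _b are one class to them, and where a whole thing is asked for, a point or a joint stands for the part that bears it (a point fixed in the world has none). Each returns a list of dicts, best first, with "score" (0 to 1); they miss things now and then, are a little off and sometimes report something else, mostly with a low value. They report only what shows in the picture. A call takes as long as a camera call. They do not tell look-alikes from the thing itself.
- search_frame(query, camera): "box" ([left, top, width, height] in pixels, round what is visible of it).
- regions_of(query, camera): "region" (384x512 bool, what is visible of it) and "box" ([left, top, width, height] in pixels, round what is visible of it).
The state is a dict: "clock": time; "joints": joint angles; "joint_vel": joint speeds; "joint_efforts": joint torques, N m; "position": TCP position; "ee_rot": TCP orientation; "contact_force": force on the tool from outside, world axes, zero at the start; "wrist_torque": the same for the moment, N m; "gripper_width": finger opening in mm.
Only numpy, scipy, OpenCV 4.12 (cv2) and the standard library are available. Lean on these libraries where they do the work, as an engineer would, in place of code of your own. Each camera call takes 0.05 s, during which the arm holds its last target. There are 200 camera calls.

## Task

Make up the texture roller: pull the aluminium arbor out of the blue crock, stand it upright in the foot cup between the jaws of the bench-mounted locking pliers and squeeze the handles until they lock on its shank. Then turn every terracotta texture ring on the bench so that its flat meets the flat of the arbor and drop it fully down the shaft, and only when all are on press the release lever to free the arbor. Stand the loaded roller back in the blue crock with the pliers left open, and leave the other things on the bench where they are.

Things in the scene. Friction and masses are not known exactly. Their poses are not given: they have to be found in the camera images.
- pliers: locking pliers bolted on their side to a grey bench plate (172 x 92 x 6 mm). Origin on the bench under the axis of the round foot cup between the jaws; the handles run towards its -x (towards the robot at yaw 0), the fixed jaw and handle are on its -y side, the moving ones on +y; all of the pliers lie 32 to 48 mm above the bench (jaw side plates and rivets to 50). Fixed bench bracket; the pliers are already set for the arbor's shank.
- foot_cup (a point): middle of the floor of the foot cup, 6 mm above the bench: an aluminium socket with a bore of 31 mm and its rim at 28 mm, in which the arbor's 26 mm shank stands upright between the jaws; it sits under the pliers' origin, 0.6 mm to -y. The open jaws leave about 5 mm more than the shank; closing, they push it about 1 mm towards -y into the fixed jaw's vee.
- handle_mid (a point): point 115 mm behind the foot cup axis (pliers' -x), 40 mm above the bench, fixed: midway between the two handles when they are locked. There the handles are 36 mm over their outsides when locked (18 mm each side of this point) and about 52 mm when open (fixed one still at -18 mm in y, moving one at +34 mm). Each is a bar 10 mm thick and 16 mm high; the plate's top is at 6 mm.
- toggle (a joint): toggle link, driven by the moving handle, rad: 0 = handles open (a spring holds them so), 0.25 = dead centre, 0.32 = squeezed fully in, locked; let go before dead centre it springs open. Squeezing the handles' outsides together at handle_mid takes about 10 N. The moving handle turns level about a rivet 46 mm behind the foot cup axis, 10 mm to +y.
- jaw: moving jaw of the pliers with a rubber-backed copper pad 18 x 16 mm that gives a millimetre or so; origin at its rivet, 38 mm behind the foot cup axis. It closes as the handle is squeezed.
- release (a joint): release lever, rad: 0 = at rest (a weak spring holds it), grows to 0.45 as its tail is pressed outwards, sideways towards the moving handle (pliers' +y). From about 0.1 its nose pushes the toggle back; with the pliers locked they pop open at about 0.2 (3 to 6 N at the tail, 8 to 13 mm of travel there) and the handle then springs out by itself, taking the lever along.
- release_tail (a point): on the release lever: middle of the face to press (towards the pliers' -y) of its tail, a dark upright tab 13 mm high, 4 mm thick, sticking out 37 mm behind the moving handle's end; locked, it is 170 mm behind the foot cup axis, 1 mm to +y, 40 mm above the bench. The tab runs 17 mm on beyond it; the fixed handle and its knob end 18 mm nearer the jaws, so its -y side is free.
- arbor: turned aluminium roller arbor, 192 mm long, 0.19 kg, origin at the middle of its foot, z along it to the tip: round grooved shank 26 mm in diameter from 0 to 60 mm, round flange 40 mm in diameter from 60 to 66 mm, then a D-shaped shaft (18 mm round, its one flat 5 mm from the axis on the +x side, so 14 mm across flat and back) from 66 to 186 mm, tapering over the last 6 mm. It starts standing in the crock.
- arbor_tip (a point): tip of the arbor, 192 mm above its foot; with five rings on, the topmost 26 mm of shaft stay free to hold.
- holder: blue stoneware crock, 59 mm outside, 60 mm high, well 34 mm wide, its floor 6 mm above the bench; fixed. Origin on the bench under its axis. With the arbor in it the arbor's flange is 6 mm above the rim.
- holder_in (a point): middle of the floor of the crock's well, 6 mm above the bench.
- ring0: bisque (terracotta) texture ring with three broad bands on its rim: 52 mm outside, 20 mm high, 65 g, lying flat on the bench; D-shaped bore, 20 mm round with one flat 5.9 mm from the axis on its +x side, so it passes the shaft only when its +x points along the arbor's +x (within about 7 degrees). Origin at its centre, 10 mm above its underside, z along the bore. May be absent.
- ring1: bisque (terracotta) texture ring with upright flutes on its rim: 52 mm outside, 20 mm high, 65 g, lying flat on the bench; D-shaped bore, 20 mm round with one flat 5.9 mm from the axis on its +x side, so it passes the shaft only when its +x points along the arbor's +x (within about 7 degrees). Origin at its centre, 10 mm above its underside, z along the bore. May be absent.
- ring2: bisque (terracotta) texture ring with a scatter of beads on its rim: 52 mm outside, 20 mm high, 65 g, lying flat on the bench; D-shaped bore, 20 mm round with one flat 5.9 mm from the axis on its +x side, so it passes the shaft only when its +x points along the arbor's +x (within about 7 degrees). Origin at its centre, 10 mm above its underside, z along the bore. May be absent.
- ring3: bisque (terracotta) texture ring with slanting bars on its rim: 52 mm outside, 20 mm high, 65 g, lying flat on the bench; D-shaped bore, 20 mm round with one flat 5.9 mm from the axis on its +x side, so it passes the shaft only when its +x points along the arbor's +x (within about 7 degrees). Origin at its centre, 10 mm above its underside, z along the bore. May be absent.
- ring4: bisque (terracotta) texture ring with one broad groove on its rim: 52 mm outside, 20 mm high, 65 g, lying flat on the bench; D-shaped bore, 20 mm round with one flat 5.9 mm from the axis on its +x side, so it passes the shaft only when its +x points along the arbor's +x (within about 7 degrees). Origin at its centre, 10 mm above its underside, z along the bore. May be absent.
- bowl: small terracotta bowl, 84 mm wide, 36 mm high; not part of the job, origin at the middle of its underside.
- slip_jar: amber jar of slip, 64 mm wide, 75 mm high; not part of the job, origin at the middle of its underside.
- rib: wooden potter's rib, 85 x 48 x 6 mm; not part of the job, origin at the middle of its underside.
- brush: brush, 170 mm long; not part of the job, origin at the middle of its underside.
- knife: wooden modelling knife, 150 mm long; not part of the job, origin at the middle of its underside.
- kiln_post: white kiln post lying down, 80 x 36 x 36 mm; not part of the job, origin at the middle of its underside.
There are look-alikes about, which are no part of the job. Leave any black look-alike of the ring3 alone.

How it is judged (in metres and radians):
On the way, in this order (a step that is already met when the one before it is completed fails the run):
1. the arbor stands in the foot cup and the pliers are locked on its shank (horizontal distance between arbor and foot_cup below 0.006 m and height (world z) of arbor below 0.012 m and angle between arbor's own z axis and vertical below 0.1 rad and value of joint toggle above 0.27 rad and contact force between jaw and arbor above 4 N), for 0.3 s.
2. every ring is down on the arbor, flat to flat, with the pliers still locked on it (all of step 1 and x of ring0 in the frame of arbor between -0.004 and 0.004 m and y of ring0 in the frame of arbor between -0.004 and 0.004 m and z of ring0 in the frame of arbor between 0.072 and 0.16 m and angle between the z axis of each of ring0, ring1, ring2, ring3, ring4 and the z axis of arbor, either way round below 0.12 rad and angle between the x axis of each of ring0, ring1, ring2, ring3, ring4 and the x axis of arbor, either way round below 0.3 rad and x of ring1 in the frame of arbor between -0.004 and 0.004 m and y of ring1 in the frame of arbor between -0.004 and 0.004 m and z of ring1 in the frame of arbor between 0.072 and 0.16 m and x of ring2 in the frame of arbor between -0.004 and 0.004 m and y of ring2 in the frame of arbor between -0.004 and 0.004 m and z of ring2 in the frame of arbor between 0.072 and 0.16 m and x of ring3 in the frame of arbor between -0.004 and 0.004 m and y of ring3 in the frame of arbor between -0.004 and 0.004 m and z of ring3 in the frame of arbor between 0.072 and 0.16 m and x of ring4 in the frame of arbor between -0.004 and 0.004 m and y of ring4 in the frame of arbor between -0.004 and 0.004 m and z of ring4 in the frame of arbor between 0.072 and 0.16 m), for 0.2 s.
3. the release lever is pressed, with the loaded arbor standing in the foot cup (value of joint release above 0.06 rad and horizontal distance between arbor and foot_cup below 0.006 m and height (world z) of arbor below 0.012 m and angle between arbor's own z axis and vertical below 0.1 rad and x of ring0 in the frame of arbor between -0.004 and 0.004 m and y of ring0 in the frame of arbor between -0.004 and 0.004 m and z of ring0 in the frame of arbor between 0.072 and 0.16 m and angle between the z axis of each of ring0, ring1, ring2, ring3, ring4 and the z axis of arbor, either way round below 0.12 rad and angle between the x axis of each of ring0, ring1, ring2, ring3, ring4 and the x axis of arbor, either way round below 0.3 rad and x of ring1 in the frame of arbor between -0.004 and 0.004 m and y of ring1 in the frame of arbor between -0.004 and 0.004 m and z of ring1 in the frame of arbor between 0.072 and 0.16 m and x of ring2 in the frame of arbor between -0.004 and 0.004 m and y of ring2 in the frame of arbor between -0.004 and 0.004 m and z of ring2 in the frame of arbor between 0.072 and 0.16 m and x of ring3 in the frame of arbor between -0.004 and 0.004 m and y of ring3 in the frame of arbor between -0.004 and 0.004 m and z of ring3 in the frame of arbor between 0.072 and 0.16 m and x of ring4 in the frame of arbor between -0.004 and 0.004 m and y of ring4 in the frame of arbor between -0.004 and 0.004 m and z of ring4 in the frame of arbor between 0.072 and 0.16 m).
At the end, for the whole second after the job is handed in: the arbor stands at rest in the crock (foot within 8 mm of the well's axis and floor, leaning under 0.2 rad), every ring present is down on its shaft (centre within 4 mm of the axis, no higher than in a stack of five, flats within 0.3 rad), and the pliers are open (toggle below 0.06 rad) (x of ring0 in the frame of arbor between -0.004 and 0.004 m and y of ring0 in the frame of arbor between -0.004 and 0.004 m and z of ring0 in the frame of arbor between 0.072 and 0.16 m and angle between the z axis of each of ring0, ring1, ring2, ring3, ring4 and the z axis of arbor, either way round below 0.12 rad and angle between the x axis of each of ring0, ring1, ring2, ring3, ring4 and the x axis of arbor, either way round below 0.3 rad and x of ring1 in the frame of arbor between -0.004 and 0.004 m and y of ring1 in the frame of arbor between -0.004 and 0.004 m and z of ring1 in the frame of arbor between 0.072 and 0.16 m and x of ring2 in the frame of arbor between -0.004 and 0.004 m and y of ring2 in the frame of arbor between -0.004 and 0.004 m and z of ring2 in the frame of arbor between 0.072 and 0.16 m and x of ring3 in the frame of arbor between -0.004 and 0.004 m and y of ring3 in the frame of arbor between -0.004 and 0.004 m and z of ring3 in the frame of arbor between 0.072 and 0.16 m and x of ring4 in the frame of arbor between -0.004 and 0.004 m and y of ring4 in the frame of arbor between -0.004 and 0.004 m and z of ring4 in the frame of arbor between 0.072 and 0.16 m and horizontal distance between arbor and holder_in below 0.008 m and height (world z) of arbor below 0.014 m and angle between arbor's own z axis and vertical below 0.2 rad and value of joint toggle below 0.06 rad and linear speed of arbor below 0.02 m/s); the robot touches nothing.
It fails at once if a bystander is moved more than 30 mm (distance of any of bowl, slip_jar, rib, brush, knife, kiln_post from where it was at the start of the episode above 0.03 m).
Of ring0, ring1, ring2, ring3, ring4 only 3 to 5 are there at a start; the rules pass over those that are not, and their reading is None.
At some moment in a run one of ring0, ring1, ring2, ring3, ring4 may be knocked a few centimetres aside while the robot is not near it.
It also fails if it takes over 210 s, if anything falls off the work surface, if the arm or the gripper's body presses on something with over 40 N, if the wrist force passes 120 N, or if a joint passes its speed limit or range.

## Working session

There is one attempt and no reset: what is moved stays moved. The work goes in short steps, Python scripts to look and compute and a tool call to move; the robot and the scene stay as the last step left them, time stands still between calls to the robot, and variables do not carry over. Pictures are saved under pics/ and viewed, about 12 in all and at most 16, crops included, and the job is handed in when it is done.

Besides the shell and the picture viewer there is one more tool, called after ">>>" by a JSON object that holds its "op" and its "data". servo_tool: Moves the arm, as the interface text tells. Its arguments: {"type":"object","properties":{"turn":{"type":"array","items":{"type":"array","items":{"type":"number"}}},"dp":{"type":"array","items":{"type":"array","items":{"type":"number"}}},"fingers":{"type":"array","items":{"type":"number"}}},"required":["turn","dp","fingers"]}

```bash
ls; mkdir -p pics; cat > h.py <<'E'
import numpy as np, cv2
from bench import *
from scipy.spatial.transform import Rotation as R
def take(name):
    s=read_state(); d=get_image(name); 
    if name=="wrist":
        T=np.eye(4); T[:3,:3]=R.from_quat(s["ee_rot"]).as_matrix(); T[:3,3]=s["position"]
        d["T"]=T@np.array(d["mount"])
    else: d["T"]=np.array(d["world_from_camera"])
    d["f"]=192/np.tan(np.radians(d["vfov"])/2); return d
def ray(d,u,v):
    x=(u-d["cx"])/d["f"]; y=(v-d["cy"])/d["f"]; a,b=x,y
    for _ in range(20):
        k=1+d["k1"]*(a*a+b*b); a,b=x/k,y/k
    return d["T"][:3,3], d["T"][:3,:3]@np.array([a,b,1.])
def onz(d,u,v,z):
    o,r=ray(d,u,v); return o+r*(z-o[2])/r[2]
def proj(d,P):
    p=np.linalg.inv(d["T"])@np.append(P,1); a,b=p[:2]/p[2]; k=1+d["k1"]*(a*a+b*b)
    return d["cx"]+d["f"]*a*k, d["cy"]+d["f"]*b*k
def save(d,n,box=None,s=1):
    im=d["img"][:,:,::-1]
    if box: im=im[box[1]:box[3],box[0]:box[2]]
    cv2.imwrite("pics/"+n+".png",cv2.resize(im,None,fx=s,fy=s,interpolation=cv2.INTER_CUBIC))
E
python3 - <<'E'
from h import *
s=read_state(); print(s["clock"],s["position"],s["ee_rot"])
d=take("scene"); save(d,"scene",None,1.55); print(d["T"].round(2),d["vfov"],d["k1"],d["cx"],d["cy"])
for q in ["arbor","holder","pliers","ring0","ring1","ring2","ring3","ring4","release","bowl","slip_jar","rib","brush","knife","kiln_post"]:
    print(q,[(r["score"],r["box"]) for r in search_frame(q,"scene")[:4]])
d=take("side"); save(d,"side",None,1.55); print(d["T"].round(2),d["vfov"],d["k1"])
E
```

```text
pics
0.0 [ 156.19134431 -604.55818316  230.20074737] [-1.25979741e-01  9.92032184e-01  1.10299317e-03 -1.82512115e-04]
[[ 5.90000e-01  6.10000e-01 -5.40000e-01  1.30019e+03]
 [ 8.10000e-01 -4.50000e-01  3.80000e-01 -4.65910e+02]
 [-2.00000e-02 -6.50000e-01 -7.60000e-01  1.14993e+03]
 [ 0.00000e+00  0.00000e+00  0.00000e+00  1.00000e+00]] 43.284999030698756 -0.10881748218094736 259.2642562235953 196.4668178688511
arbor [(0.75, [164.5, 250.7, 17.8, 37.4])]
holder [(0.67, [166.2, 275.5, 25.8, 27.0])]
pliers [(0.61, [210.7, 193.4, 54.8, 64.1])]
ring0 [(0.77, [307.6, 196.5, 11.9, 12.2]), (0.75, [266.1, 162.8, 22.7, 18.3]), (0.44, [319.1, 142.5, 12.3, 17.3])]
ring1 [(0.77, [307.6, 196.5, 11.9, 12.2]), (0.75, [266.1, 162.8, 22.7, 18.3]), (0.44, [319.1, 142.5, 12.3, 17.3])]
ring2 [(0.77, [307.6, 196.5, 11.9, 12.2]), (0.75, [266.1, 162.8, 22.7, 18.3]), (0.44, [319.1, 142.5, 12.3, 17.3])]
ring3 [(0.77, [307.6, 196.5, 11.9, 12.2]), (0.75, [266.1, 162.8, 22.7, 18.3]), (0.44, [319.1, 142.5, 12.3, 17.3])]
ring4 [(0.77, [307.6, 196.5, 11.9, 12.2]), (0.75, [266.1, 162.8, 22.7, 18.3]), (0.44, [319.1, 142.5, 12.3, 17.3])]
release [(0.63, [212.7, 193.6, 15.0, 12.1])]
bowl [(0.69, [309.4, 230.1, 27.4, 25.3])]
slip_jar [(0.79, [247.5, 262.0, 25.7, 35.4]), (0.6, [212.3, 198.8, 52.7, 62.3])]
rib [(0.93, [91.6, 239.3, 23.3, 30.6]), (0.73, [164.1, 247.7, 19.6, 41.7])]
brush [(0.64, [329.9, 195.4, 46.8, 33.7])]
knife [(0.72, [307.4, 124.1, 39.8, 21.3])]
kiln_post [(0.84, [119.3, 269.4, 19.1, 34.0]), (0.67, [215.2, 194.5, 8.0, 5.8]), (0.65, [248.6, 261.1, 22.6, 33.7])]
[[-9.8000e-01 -1.2000e-01  1.8000e-01  3.8318e+02]
 [-2.2000e-01  4.9000e-01 -8.4000e-01  9.6809e+02]
 [ 1.0000e-02 -8.6000e-01 -5.0000e-01  7.0871e+02]
 [ 0.0000e+00  0.0000e+00  0.0000e+00  1.0000e+00]] 57.07981132709844 -0.05811911295197674
```

View pics/scene.png

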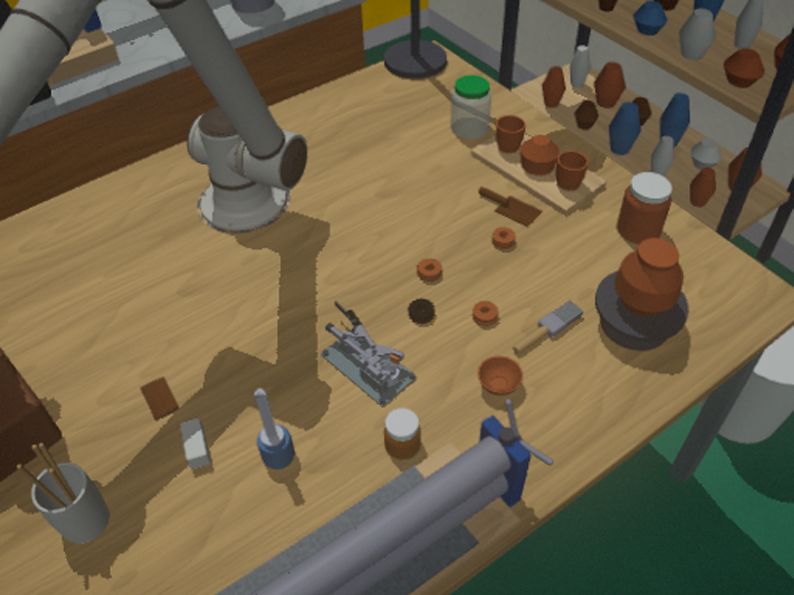

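View pics/side.png

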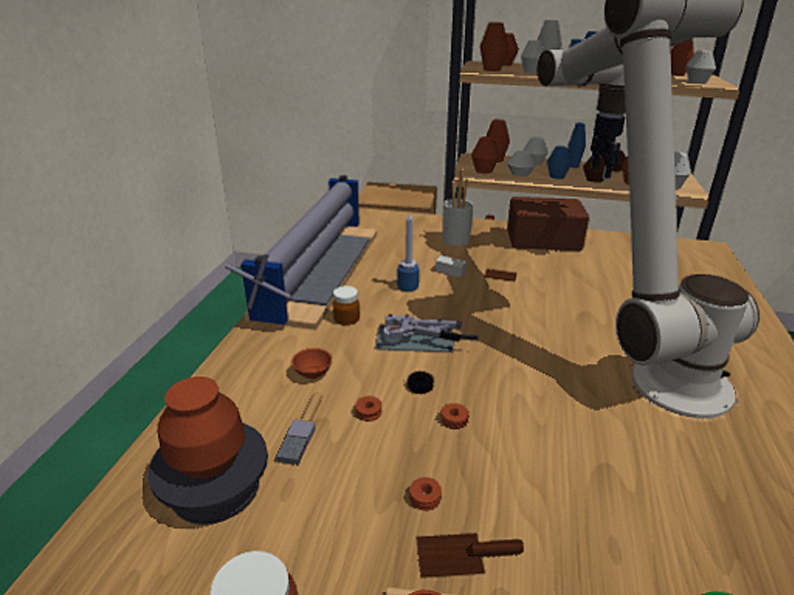

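```bash
python3 - <<'E'
from h import *
d=take("scene")
for n,u,v,z in [("ringA",429,269,10),("ringB",485,312,10),("ringC",503,237,10),("black",421,311,10),("crock",275,436,60),("arbor tip",263,394,198),("plate",368,360,6),("jar",402,435,40),("bowl",500,376,20),("tail",338,307,40),("orange",397,355,30),("post",195,443,20),("rib",159,397,5)]:
    print(n,onz(d,u/1.55,v/1.55,z).round(0))
d=take("side")
for n,u,v,z in [("ringA",455,415,10),("ringB",369,408,10),("ringC",425,493,10),("crock",408,266,60),("tip",409,218,198),("orange",462,350,10),("plate",416,345,6)]:
    print("s",n,onz(d,u/1.55,v/1.55,z).round(0))
d=take("wrist"); print(np.array(d["mount"]).round(2),d["vfov"],d["k1"])
save(d,"w0")
E
```

```text
ringA [445. 204.  10.]
ringB [606. 221.  10.]
ringC [466. 391.  10.]
black [528. 121.  10.]
crock [ 635. -268.   60.]
arbor tip [ 643. -271.  198.]
plate [562. -31.   6.]
jar [751. -88.  40.]
bowl [747. 137.  20.]
tail [442. -19.  40.]
orange [600.  10.  30.]
post [ 540. -382.   20.]
rib [ 401. -393.    5.]
s ringA [447. 202.  10.]
s ringB [607. 219.  10.]
s ringC [468. 390.  10.]
s crock [ 638. -273.   60.]
s tip [ 635. -262.  198.]
s orange [460.  -5.  10.]
s plate [562.  -6.   6.]
[[-0.0000e+00 -9.5000e-01 -3.1000e-01  8.0780e+01]
 [ 1.0000e+00 -0.0000e+00 -0.0000e+00  7.0000e-02]
 [ 0.0000e+00 -3.1000e-01  9.5000e-01 -1.4139e+02]
 [ 0.0000e+00  0.0000e+00  0.0000e+00  1.0000e+00]] 63.77054873264201 -0.03594682121545001
```

>>> {"op": "servo_tool", "data": {"turn": [[0, 0, 0], [0, 0, 0], [0, 0, 0], [0, 0, 0], [0, 0, 0]], "dp": [[0.03, 0.02, 0.045], [0.045, 0.034, 0.02], [0.048, 0.036, 0], [0.048, 0.036, 0], [0.048, 0.036, 0]], "fingers": [0.06, 0.06, 0.06, 0.06, 0.06]}}

```text
clock: 1.62
position: [377.9, -440.3, 298.0]
ee_rot: [-0.122, 0.993, -0.0, 0.001]
contact_force: [0.3, -0.7, -0.6]
gripper_width: 60.0
```

>>> {"op": "servo_tool", "data": {"turn": [[0, 0, 0], [0, 0, 0], [0, 0, 0], [0, 0, 0], [0, 0, 0]], "dp": [[0.048, 0.036, 0], [0.048, 0.036, 0], [0.048, 0.036, 0], [0.048, 0.036, 0], [0.03, 0.02, 0]], "fingers": [0.06, 0.06, 0.06, 0.06, 0.06]}}

```text
clock: 2.25
position: [607.6, -268.4, 299.0]
ee_rot: [-0.123, 0.992, -0.001, 0.002]
contact_force: [0.2, -1.5, -0.0]
gripper_width: 60.0
```

```bash
python3 - <<'E'
from h import *
d=take("wrist"); save(d,"w1",None,1.5)
for q in ["arbor","holder"]:
    for r in regions_of(q,"wrist")[:2]:
        b=r["box"]; print(q,r["score"],b,onz(d,b[0]+b[2]/2,b[1]+b[3]/2,60).round(1))
E
```

```text
arbor 0.77 [230.7, 164.7, 34.2, 65.0] [ 661.4 -265.7   60. ]
holder 0.64 [333.9, 242.1, 44.7, 48.7] [725.  -91.8  60. ]
holder 0.58 [228.2, 151.6, 44.3, 45.3] [ 630.4 -269.9   60. ]
```

View pics/w1.png

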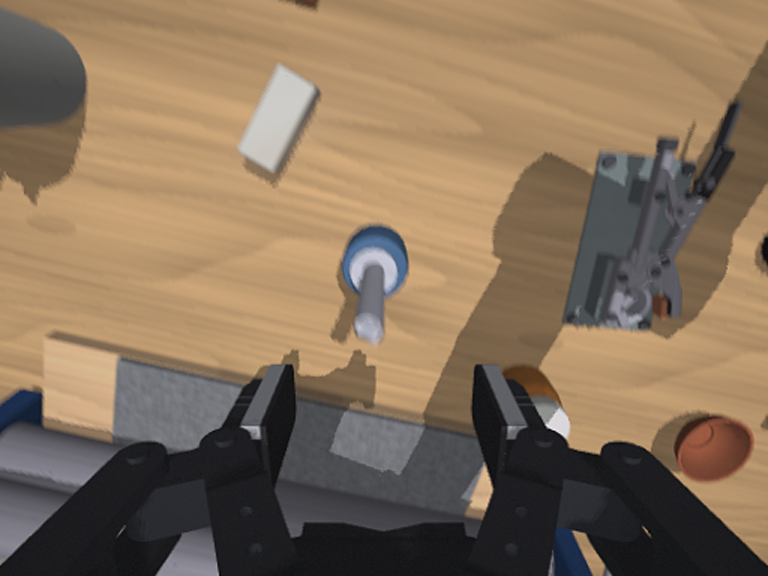

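```bash
python3 - <<'E'
from h import *
d=take("wrist"); save(d,"w1c",(215,140,285,240),8)
for n,u,v,z in [("crock",376,262,60),("flange",373.5,271,72),("tip",369.5,329,198)]: print(n,onz(d,u/1.5,v/1.5,z).round(1))
# crock by colour
hsv=cv2.cvtColor(d["img"],cv2.COLOR_RGB2HSV); m=((hsv[:,:,0]>95)&(hsv[:,:,0]<120)&(hsv[:,:,1]>110)).astype(np.uint8); m[:140]=0;m[210:]=0;m[:,:215]=0;m[:,285:]=0
print(cv2.boundingRect(m))
E
```

```text
crock [ 629.7 -270.1   60. ]
flange [ 634.4 -270.9   72. ]
tip [ 631.8 -271.   198. ]
(228, 149, 43, 48)
```

View pics/w1c.png

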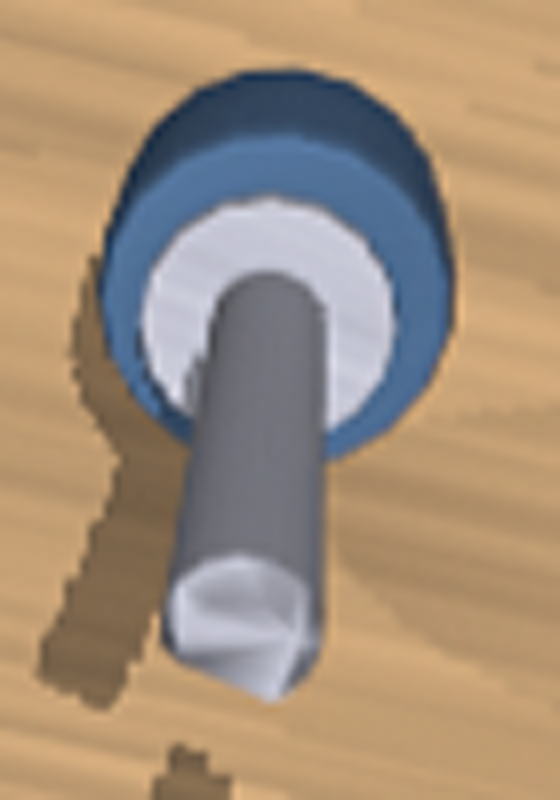

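>>> {"op": "servo_tool", "data": {"turn": [[0, 0, 0.172], [0, 0, 0.172], [0, 0, 0.172], [0, 0, 0.172], [0, 0, 0.172]], "dp": [[0.005, 0, 0], [0.005, 0, 0], [0.005, 0, 0], [0.005, -0.001, 0], [0.003, -0.001, 0]], "fingers": [0.06, 0.06, 0.06, 0.06, 0.06]}}

```text
clock: 3.08
position: [623.6, -277.7, 301.4]
ee_rot: [-0.534, 0.846, -0.001, 0.002]
contact_force: [-0.3, -0.4, -0.0]
gripper_width: 60.3
```

>>> {"op": "servo_tool", "data": {"turn": [[0, 0, 0.172], [0, 0, 0], [0, 0, 0], [0, 0, 0], [0, 0, 0]], "dp": [[0, 0, 0], [0, 0, -0.025], [0, 0, -0.02], [0, 0, 0], [0, 0, 0]], "fingers": [0.06, 0.06, 0.06, 0.06, 0.06]}}

```text
clock: 3.7
position: [618.7, -284.0, 259.5]
ee_rot: [-0.604, 0.797, -0.003, 0.003]
contact_force: [0.2, -0.7, 0.2]
gripper_width: 60.0
```

```bash
python3 - <<'E'
from h import *
s=read_state();print(s["position"],R.from_quat(s["ee_rot"]).as_matrix().round(3))
d=take("wrist"); u,v=proj(d,[631,-270,198]); print(u,v); x0,y0=int(u-45),int(v-60); save(d,"w2c",(x0,y0,x0+90,y0+90),6); print(x0,y0)
E
```

```text
[ 618.74058704 -283.95000004  259.49318309] [[-0.271 -0.963  0.008]
 [-0.963  0.271 -0.001]
 [-0.001 -0.008 -1.   ]]
245.03707042227146 231.9595154910892
200 171
```

View pics/w2c.png

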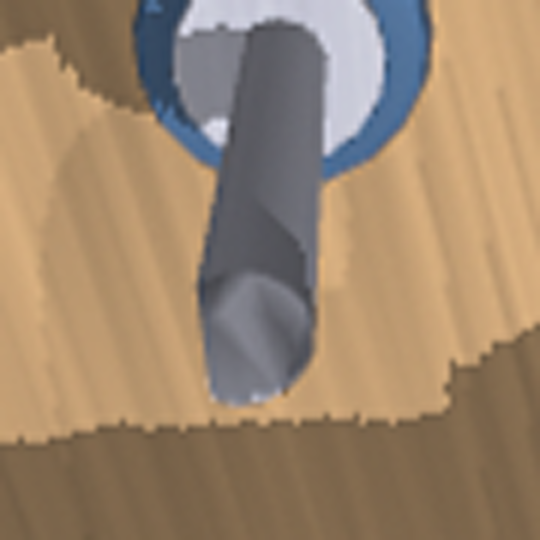

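>>> {"op": "servo_tool", "data": {"turn": [[0, 0, 0], [0, 0, 0], [0, 0, 0], [0, 0, 0], [0, 0, 0]], "dp": [[0.0125, 0.011, 0], [0, 0, -0.04], [0, 0, -0.045], [0, 0, -0.046], [0, 0, 0]], "fingers": [0.06, 0.06, 0.06, 0.06, 0.06]}}

```text
clock: 4.38
position: [637.0, -270.3, 130.6]
ee_rot: [-0.605, 0.796, -0.007, 0.007]
contact_force: [0.5, -0.0, 0.5]
gripper_width: 60.0
```

>>> {"op": "servo_tool", "data": {"turn": [[0, 0, 0], [0, 0, 0], [0, 0, 0], [0, 0, 0], [0, 0, 0]], "dp": [[0, 0, 0], [0, 0, 0], [0, 0, 0], [0, 0, 0], [0, 0, 0]], "fingers": [0.03, 0.012, 0.005, 0.005, 0.005]}}

```text
clock: 5.0
position: [636.6, -268.9, 136.8]
ee_rot: [-0.605, 0.796, -0.007, 0.007]
contact_force: [-0.7, 0.3, -2.2]
gripper_width: 11.7
```

```bash
python3 - <<'E'
from h import *
s=read_state();print(s["position"],s["gripper_width"],s["contact_force"],s["wrist_torque"],R.from_quat(s["ee_rot"]).as_matrix().round(3),s["joints"])
d=take("wrist"); save(d,"w3",None,1.2)
E
```

```text
[ 636.6334709  -268.89470462  136.79601879] 11.714987245980584 [-0.6859214   0.27669564 -2.23091456] [ 0.11383342  0.30396109 -0.01684608] [[-0.268 -0.963  0.019]
 [-0.963  0.268 -0.003]
 [-0.003 -0.019 -1.   ]] [-1.66568115e-01  5.56890161e-01  4.77297472e-02 -7.00048661e-04
 -1.04287249e+00 -1.04765822e-01]
```

View pics/w3.png

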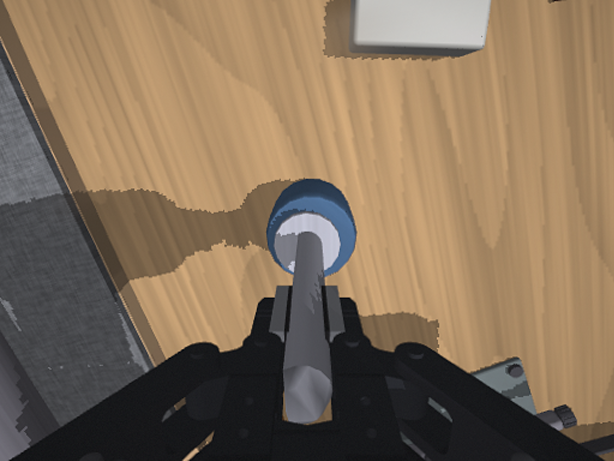

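>>> {"op": "servo_tool", "data": {"turn": [[0, 0, 0], [0, 0, 0], [0, 0, 0], [0, 0, 0], [0, 0, 0]], "dp": [[0, 0, 0], [0, 0, 0], [0, 0, 0], [0, 0, 0.01], [0, 0, 0]], "fingers": [0, 0, 0, 0, 0]}}

```text
clock: 5.68
position: [636.9, -269.1, 148.0]
ee_rot: [-0.605, 0.796, -0.007, 0.007]
contact_force: [-1.9, 3.2, -0.8]
gripper_width: 12.0
```

>>> {"op": "servo_tool", "data": {"turn": [[0, 0, 0], [0, 0, 0], [0, 0, 0], [0, 0, 0], [0, 0, 0]], "dp": [[0, 0, 0.02], [0, 0, 0.025], [0, 0, 0.03], [0, 0, 0.03], [0, 0, 0.03]], "fingers": [0, 0, 0, 0, 0]}}

```text
clock: 6.3
position: [638.9, -270.0, 286.5]
ee_rot: [-0.605, 0.796, -0.01, 0.008]
contact_force: [0.1, -0.7, -1.4]
gripper_width: 11.7
```

>>> {"op": "servo_tool", "data": {"turn": [[0, 0, 0], [0, 0, 0], [0, 0, 0], [0, 0, 0], [0, 0, 0]], "dp": [[0, 0, 0.01], [-0.02, 0.03, 0], [-0.03, 0.04, 0], [-0.03, 0.04, 0], [-0.01, 0.03, 0]], "fingers": [0, 0, 0, 0, 0]}}

```text
clock: 6.92
position: [548.9, -129.1, 296.8]
ee_rot: [-0.603, 0.797, -0.013, 0.011]
contact_force: [0.7, 0.5, -1.2]
gripper_width: 12.0
```

```bash
python3 - <<'E'
from h import *
s=read_state();print(s["position"],s["gripper_width"],s["contact_force"],s["wrist_torque"])
d=take("wrist"); save(d,"w4",None,1.5)
E
```

```text
[ 548.86902873 -129.07346932  296.78064239] 11.951848876214646 [ 0.74040386  0.53954357 -1.16346258] [ 0.07152091 -0.04024365 -0.0004856 ]
```

View pics/w4.png

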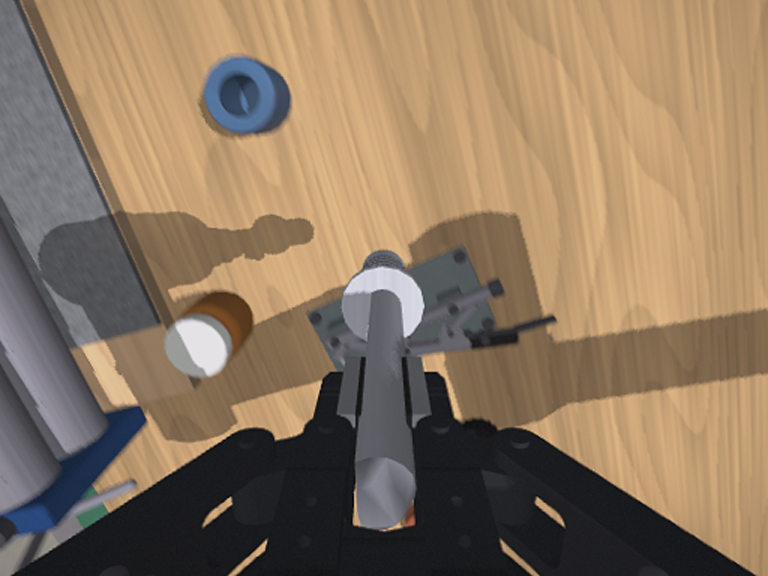

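>>> {"op": "servo_tool", "data": {"turn": [[0.008, 0.033, 0], [0, 0, 0], [0, 0, 0], [0, 0, 0], [0, 0, 0]], "dp": [[0.02, 0.03, 0], [0.03, 0.045, 0], [0.035, 0.045, 0], [0.025, 0.03, 0], [0.01, 0.012, 0]], "fingers": [0, 0, 0, 0, 0]}}

```text
clock: 7.6
position: [670.5, 40.7, 294.7]
ee_rot: [-0.604, 0.797, 0.001, 0.002]
contact_force: [0.1, -0.3, -2.3]
gripper_width: 11.9
```

```bash
python3 - <<'E'
from h import *
s=read_state();print(s["position"],s["gripper_width"],R.from_quat(s["ee_rot"]).as_matrix().round(3))
d=take("wrist"); d["img"]=d["img"]; save(d,"w5",(180,0,512,250),2.4); np.save("w5T",d["T"])
E
```

```text
[670.53241344  40.69336291 294.67596654] 11.947612654700054 [[-0.271 -0.963  0.002]
 [-0.963  0.271  0.004]
 [-0.004 -0.001 -1.   ]]
```

View pics/w5.png

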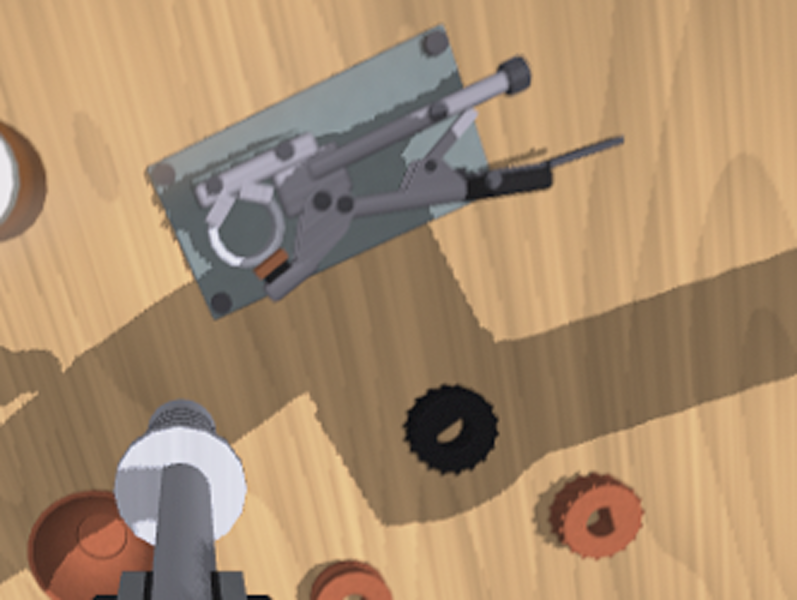

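```bash
python3 - <<'E'
from h import *
d=take("wrist")
P={}
for n,u,v,z in [("cup",246,229,28),("c1",440,27,6),("c2",148,172,6),("c3",215,319,6),("knob",514,76,40),("fh",320,163,48),("tailend",622,140,40),("bolt1",434,41,9),("bolt2",162,174,9),("bolt3",221,303,9)]:
    P[n]=onz(d,180+u/2.4,v/2.4,z); print(n,P[n].round(1))
for a,b in [("c1","c2"),("bolt1","bolt2"),("c3","c2"),("bolt3","bolt2"),("knob","fh")]:
    w=P[b]-P[a]; print(a,b,np.degrees(np.arctan2(w[1],w[0])),np.hypot(*w[:2]))
E
```

```text
cup [618.5 -20.3  28. ]
c1 [495.  -90.4   6. ]
c2 [660.8 -62.6   6. ]
c3 [646.2  24.    6. ]
knob [475.9 -55.7  40. ]
fh [577.5 -41.5  48. ]
tailend [427.2 -12.7  40. ]
bolt1 [500.2 -84.4   9. ]
bolt2 [653.7 -59.4   9. ]
bolt3 [640.6  15.8   9. ]
c1 c2 9.51052813142498 168.13273094318436
bolt1 bolt2 9.239303622830143 155.5114784625241
c3 c2 -80.45315463369619 87.81984532846369
bolt3 bolt2 -80.13121641533162 76.30195783899855
knob fh 7.947259219025122 102.60100793418135
```

```bash
python3 - <<'E'
from h import *
d=take("wrist"); M=np.array(d["mount"]); d["T"]=M
# tool frame: flange top centre at tool z=zf ; tip at zf-126 
for name,fl,tip in [("w4",(382.5/1.5,303/1.5),(385/1.5,492/1.5)),("w5",(180+180/2.4,486/2.4),None)]:
  for zf in (60,64,68,72):
    o,r=ray(d,*fl); F=o+r*(zf-o[2])/r[2]
    depth=(np.linalg.inv(M)@np.append(F,1))[2]
    out=[zf,F.round(1),"diam px",round(d["f"]*40/depth,1)]
    if tip:
        o,r=ray(d,*tip); out.append((o+r*(zf-126-o[2])/r[2]).round(1))
    print(name,*out)
E
```

```text
w4 60 [ 7.  -0.3 60. ] diam px 57.6 [ 12.4   0.4 -66. ]
w4 64 [ 5.5 -0.3 64. ] diam px 56.5 [  8.8   0.4 -62. ]
w4 68 [ 4.1 -0.3 68. ] diam px 55.4 [  5.1   0.4 -58. ]
w4 72 [ 2.6 -0.3 72. ] diam px 54.4 [  1.5   0.4 -54. ]
w5 60 [ 6.6 -0.3 60. ] diam px 57.6
w5 64 [ 5.2 -0.3 64. ] diam px 56.4
w5 68 [ 3.7 -0.3 68. ] diam px 55.4
w5 72 [ 2.2 -0.3 72. ] diam px 54.3
```

>>> {"op": "servo_tool", "data": {"turn": [[0, 0, 0], [0, 0, 0], [0, 0, 0], [0, 0, 0], [0, 0, 0]], "dp": [[-0.026, -0.029, 0], [-0.024, -0.027, -0.02], [-0.002, -0.001, -0.025], [0, 0, -0.025], [0, 0, -0.01]], "fingers": [0, 0, 0, 0, 0]}}

```text
clock: 8.38
position: [612.2, -26.5, 216.8]
ee_rot: [-0.601, 0.8, -0.001, 0.004]
contact_force: [0.3, -0.3, -1.5]
gripper_width: 11.7
```

```bash
python3 - <<'E'
from h import *
s=read_state();print(s["position"],s["gripper_width"],R.from_quat(s["ee_rot"]).as_matrix().round(3))
d=take("wrist"); a=d["img"].copy(); save(d,"w6",(160,120,360,300),3)
d=take("side"); u,v=proj(d,[618,-20,60]); u,v=int(u),int(v); b=d["img"][v-90:v+40,u-65:u+65]
e=take("scene"); u,v=proj(e,[618,-20,60]); u,v=int(u),int(v); c=e["img"][v-90:v+40,u-65:u+65]
out=np.hstack([cv2.resize(a[110:300,160:350],(400,400)),cv2.resize(np.vstack([b,c]),(200,400))])
cv2.imwrite("pics/m6.png",cv2.resize(out[:,:,::-1],None,fx=1.33,fy=1.33))
E
```

```text
[612.15697023 -26.50605879 216.78730367] 11.717329643395239 [[-0.279 -0.96   0.007]
 [-0.96   0.279  0.003]
 [-0.005 -0.005 -1.   ]]
```

View pics/m6.png

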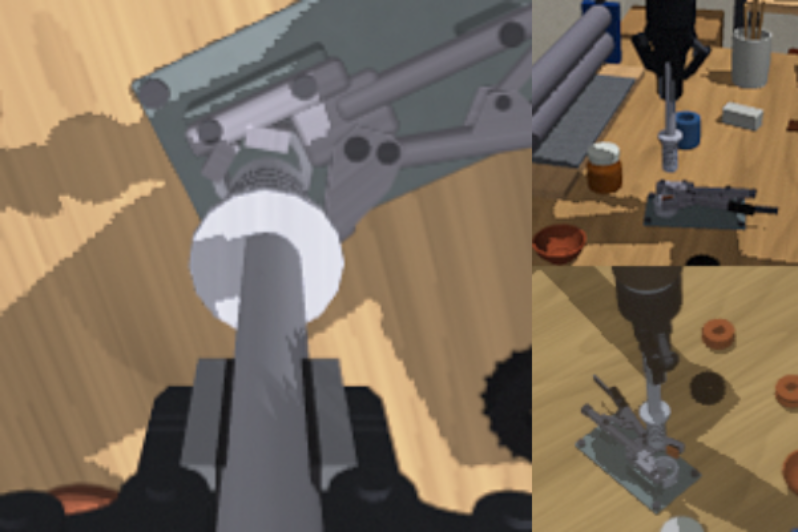

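>>> {"op": "servo_tool", "data": {"turn": [[0.003, 0.007, 0], [0, 0, 0], [0, 0, 0], [0, 0, 0], [0, 0, 0]], "dp": [[0.006, 0.0095, 0], [0, 0, 0], [0, 0, 0], [0, 0, 0], [0, 0, 0]], "fingers": [0, 0, 0, 0, 0]}}

```text
clock: 9.15
position: [622.0, -14.8, 221.2]
ee_rot: [-0.602, 0.799, 0.001, 0.005]
contact_force: [0.3, -0.4, -2.5]
gripper_width: 12.2
```

```bash
python3 - <<'E'
from h import *
s=read_state();print(s["position"],s["gripper_width"],R.from_quat(s["ee_rot"]).as_matrix().round(3))
C=np.array([618.5,-20.3,0]); 
d=take("side"); e=take("scene"); out=[]
for q in (d,e):
    im=q["img"].copy(); u,v=proj(q,C+[0,0,60]); u,v=int(u),int(v)
    x0,y0=u-40,v-55; c=cv2.resize(im[y0:y0+80,x0:x0+80],None,fx=4.9,fy=4.9,interpolation=cv2.INTER_CUBIC)
    for z in (28,48,78):
        p=proj(q,C+[0,0,z]); cv2.circle(c,(int((p[0]-x0)*4.9+2),int((p[1]-y0)*4.9+2)),3,(255,0,0),-1)
    out.append(c)
cv2.imwrite("pics/m7.png",np.hstack(out)[:,:,::-1])
E
```

```text
[622.00101536 -14.8152107  221.21767383] 12.18379365572477 [[-0.276 -0.961  0.007]
 [-0.961  0.276  0.007]
 [-0.009 -0.005 -1.   ]]
```

View pics/m7.png

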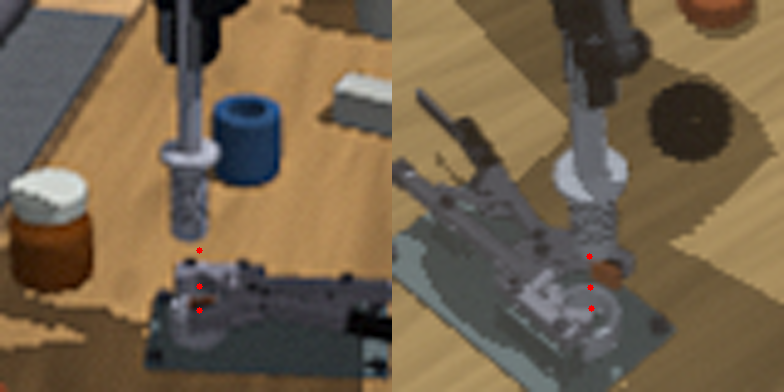

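>>> {"op": "servo_tool", "data": {"turn": [[0.007, 0.007, 0], [0, 0, 0], [0, 0, 0], [0, 0, 0], [0, 0, 0]], "dp": [[-0.005, -0.0025, 0], [0, 0, -0.01], [0, 0, -0.01], [0, 0, -0.005], [0, 0, 0]], "fingers": [0, 0, 0, 0, 0]}}

```text
clock: 9.88
position: [615.9, -17.9, 193.4]
ee_rot: [-0.601, 0.799, 0.006, 0.003]
contact_force: [0.6, 1.0, -2.1]
gripper_width: 11.8
```

>>> {"op": "servo_tool", "data": {"turn": [[-0.011, -0.002, 0], [0, 0, 0], [0, 0, 0], [0, 0, 0], [0, 0, 0]], "dp": [[0.001, 0, 0], [0, 0, -0.005], [0, 0, -0.006], [0, 0, -0.006], [0, 0, 0]], "fingers": [0, 0, 0, 0, 0]}}

```text
clock: 10.5
position: [617.2, -17.7, 175.5]
ee_rot: [-0.601, 0.799, 0.001, 0.001]
contact_force: [-0.7, 1.0, -2.1]
gripper_width: 11.8
```

>>> {"op": "servo_tool", "data": {"turn": [[0, 0, 0], [0, 0, 0], [0, 0, 0], [0, 0, 0], [0, 0, 0]], "dp": [[-0.0005, 0, -0.005], [0, 0, -0.005], [0, 0, -0.005], [0, 0, -0.005], [0, 0, 0]], "fingers": [0, 0, 0, 0, 0]}}

```text
clock: 11.12
position: [616.7, -17.8, 154.1]
ee_rot: [-0.601, 0.799, 0.001, 0.001]
contact_force: [0.8, -1.0, -0.3]
gripper_width: 12.1
```

>>> {"op": "servo_tool", "data": {"turn": [[0, 0, 0], [0, 0, 0], [0, 0, 0], [0, 0, 0], [0, 0, 0]], "dp": [[0, 0, -0.005], [0, 0, -0.004], [0, 0, -0.003], [0, 0, -0.002], [0, 0, 0]], "fingers": [0, 0, 0, 0, 0]}}

```text
clock: 11.75
position: [616.9, -17.7, 139.3]
ee_rot: [-0.601, 0.799, 0.001, 0.001]
contact_force: [0.8, 0.1, -1.9]
gripper_width: 12.0
```

>>> {"op": "servo_tool", "data": {"turn": [[0, 0, 0], [0, 0, 0], [0, 0, 0], [0, 0, 0], [0, 0, 0]], "dp": [[0, 0, -0.0025], [0, 0, -0.002], [0, 0, 0], [0, 0, 0], [0, 0, 0]], "fingers": [0, 0, 0, 0, 0]}}

```text
clock: 12.38
position: [617.6, -17.7, 136.3]
ee_rot: [-0.602, 0.799, -0.0, 0.002]
contact_force: [-0.4, -0.3, 0.3]
gripper_width: 12.3
```

>>> {"op": "servo_tool", "data": {"turn": [[0, 0, 0], [0, 0, 0], [0, 0, 0], [0, 0, 0], [0, 0, 0]], "dp": [[0, 0, 0], [0, 0, 0], [0, 0, 0.02], [0, 0, 0.04], [0, 0, 0.05]], "fingers": [0.05, 0.06, 0.06, 0.06, 0.06]}}

```text
clock: 13.0
position: [615.5, -18.1, 244.5]
ee_rot: [-0.602, 0.799, 0.002, -0.002]
contact_force: [0.8, 0.6, 0.4]
gripper_width: 60.2
```

>>> {"op": "servo_tool", "data": {"turn": [[0, 0, -0.06], [0, 0, -0.16], [0, 0, -0.16], [0, 0, -0.16], [0, 0, -0.16]], "dp": [[0, 0, 0.02], [-0.02, 0, 0], [-0.03, -0.005, 0], [-0.03, -0.005, 0], [-0.02, -0.005, 0]], "fingers": [0.08, 0.084, 0.084, 0.084, 0.084]}}

```text
clock: 13.62
position: [516.5, -33.2, 271.3]
ee_rot: [-0.281, 0.96, -0.002, 0.004]
contact_force: [0.1, -0.1, -0.4]
gripper_width: 83.5
```

>>> {"op": "servo_tool", "data": {"turn": [[0, 0, -0.16], [0, 0, -0.1], [0, 0, 0], [0, 0, 0], [0, 0, 0]], "dp": [[-0.01, -0.005, 0], [0, 0, 0], [0, 0, 0], [0, 0, 0], [0, 0, 0]], "fingers": [0.084, 0.084, 0.084, 0.084, 0.084]}}

```text
clock: 14.25
position: [505.0, -38.7, 273.0]
ee_rot: [-0.151, 0.989, -0.002, 0.005]
contact_force: [0.4, 0.7, -0.6]
gripper_width: 84.0
```

```bash
cat > st.py <<'E'
from h import *
import sys
s=read_state();m=R.from_quat(s["ee_rot"]).as_matrix();print(s["clock"],s["position"].round(1) if hasattr(s["position"],'round') else s["position"],"ty az",np.degrees(np.arctan2(m[1,1],m[0,1])).round(2),"level turn",np.cross(m[:,2],[0,0,-1]).round(4),s["contact_force"],s["gripper_width"])
E
python3 st.py; python3 - <<'E'
from h import *
d=take("wrist"); save(d,"w8",None,1.5)
E
```

```text
14.25 [505.  -38.7 273. ] ty az 107.37 level turn [0.0026 0.0112 0.    ] [ 0.44494137  0.65971259 -0.63699744] 83.98108414642381
```

View pics/w8.png

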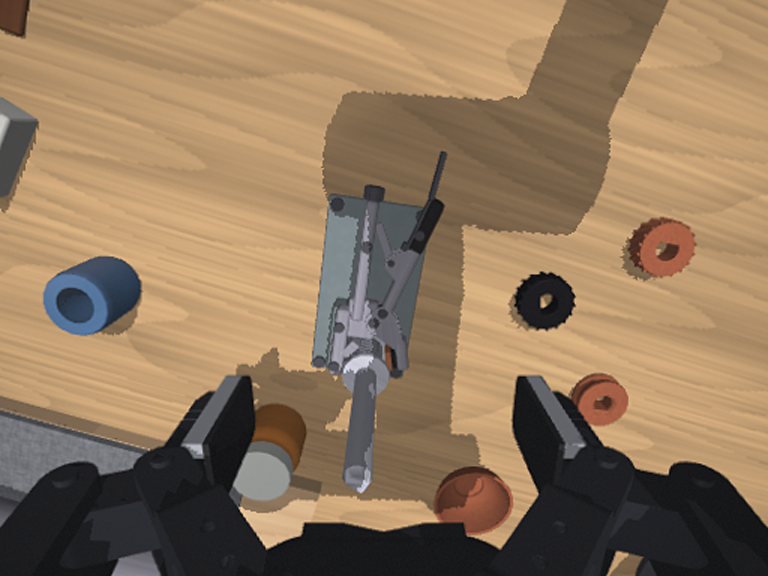

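```bash
python3 - <<'E'
from h import *
d=take("wrist"); P={}
for n,u,v,z in [("b1",337,203,9),("b2",320,361,9),("b3",397,373,9),("b4",424,212,9),("knob",374,193,40),("fhmid",369,233,48),("mh end",435,205,48),("tailend",443,155,46),("flange",366,374,72),("tip",358,480,198)]:
    P[n]=onz(d,u/1.5,v/1.5,z); print(n,P[n].round(1))
w=P["b2"]-P["b1"]; print(np.degrees(np.arctan2(w[1],w[0])),np.hypot(*w[:2])); w=P["b2"]-P["b3"]; print(np.degrees(np.arctan2(w[1],w[0])),np.hypot(*w[:2]))
print((P["b1"]+P["b3"])/2)
c,s=np.cos(.166),np.sin(.166)
for n in P:
    q=P[n]-np.array([618,-20,0]); print(n,(c*q[0]+s*q[1]).round(1),(-s*q[0]+c*q[1]).round(1))
E
```

```text
b1 [496.3 -85.3   9. ]
b2 [649.4 -60.1   9. ]
b3 [639.3  15.8   9. ]
b4 [481.1 -10.5   9. ]
knob [474.4 -57.5  40. ]
fhmid [505.  -52.1  48. ]
mh end [468.  -9.  48.]
tailend [430.3 -15.5  46. ]
flange [614.8 -20.8  72. ]
tip [613.2 -20.7 198. ]
9.327284976054829 155.23203058824615
-82.40591518339909 76.56263309398835
[567.78096257 -34.75665954   9.        ]
b1 -130.9 -44.3
b2 24.4 -44.8
b3 26.9 31.8
b4 -133.5 32.0
knob -147.8 -13.2
fhmid -116.8 -13.0
mh end -146.2 35.6
tailend -184.4 35.4
flange -3.2 -0.2
tip -4.8 0.1
```

>>> {"op": "servo_tool", "data": {"turn": [[0, 0, -0.12], [0, 0, -0.019], [0, 0, 0], [0, 0, 0], [0, 0, 0]], "dp": [[-0.002, 0, -0.03], [0, 0, -0.05], [0, 0, -0.05], [0, 0, -0.03], [0, 0, -0.005]], "fingers": [0.084, 0.084, 0.084, 0.084, 0.084]}}

```text
clock: 14.98
position: [504.5, -38.6, 105.2]
ee_rot: [-0.081, 0.997, -0.003, 0.008]
contact_force: [0.1, 0.0, 0.7]
gripper_width: 83.7
```

```bash
python3 st.py
```

```text
14.975 [504.5 -38.6 105.2] ty az 99.25 level turn [0.0038 0.0161 0.    ] [0.05871175 0.02716813 0.69130915] 83.67577192180839
```

>>> {"op": "servo_tool", "data": {"turn": [[0.004, 0.016, 0], [0, 0, 0], [0, 0, 0], [0, 0, 0], [0, 0, 0]], "dp": [[0, -0.0005, -0.02], [0, 0, -0.03], [0, 0, -0.02], [0, 0, -0.006], [0, 0, 0]], "fingers": [0.084, 0.084, 0.084, 0.084, 0.084]}}

```text
clock: 15.6
position: [510.9, -38.1, 32.9]
ee_rot: [-0.082, 0.997, 0.0, 0.006]
contact_force: [-0.7, 0.7, 0.5]
gripper_width: 84.2
```

```bash
python3 st.py
```

```text
15.6 [510.9 -38.1  32.9] ty az 99.46 level turn [-0.0013  0.0119  0.    ] [-0.65117078  0.72929094  0.53805922] 84.22607566572515
```

>>> {"op": "servo_tool", "data": {"turn": [[0, 0.012, 0], [0, 0, 0], [0, 0, 0], [0, 0, 0], [0, 0, 0]], "dp": [[-0.004, -0.001, -0.008], [0, 0, -0.005], [0, 0, 0], [0, 0, 0], [0, 0, 0]], "fingers": [0.084, 0.084, 0.084, 0.07, 0.056]}}

```text
clock: 16.23
position: [509.2, -37.5, 22.3]
ee_rot: [-0.083, 0.997, 0.002, 0.003]
contact_force: [0.1, 0.3, 0.4]
gripper_width: 56.4
```

>>> {"op": "servo_tool", "data": {"turn": [[0, 0, 0], [0, 0, 0], [0, 0, 0], [0, 0, 0], [0, 0, 0]], "dp": [[0, 0, 0], [0, 0, 0], [0, 0, 0], [0, 0, 0], [0, 0, 0]], "fingers": [0.046, 0.042, 0.038, 0.034, 0.03]}}

```text
clock: 16.85
position: [509.9, -39.5, 23.8]
ee_rot: [-0.084, 0.996, 0.0, 0.004]
contact_force: [-1.8, 3.9, 0.3]
gripper_width: 34.6
```

```bash
python3 st.py
```

```text
16.85 [509.9 -39.5  23.8] ty az 99.59 level turn [-0.0015  0.0077  0.    ] [-1.75988952  3.94553059  0.27837237] 34.56605892573173
```

>>> {"op": "servo_tool", "data": {"turn": [[0, 0, 0], [0, 0, 0], [0, 0, 0], [0, 0, 0], [0, 0, 0]], "dp": [[0, 0, 0], [0, 0, 0], [0, 0, 0], [0, 0, 0], [0, 0, 0]], "fingers": [0.02, 0.01, 0.01, 0.01, 0.01]}}

```text
clock: 17.48
position: [509.9, -39.4, 23.7]
ee_rot: [-0.084, 0.996, 0.0, 0.004]
contact_force: [-1.0, 0.0, 1.6]
gripper_width: 34.3
```

>>> {"op": "servo_tool", "data": {"turn": [[0, 0, 0], [0, 0, 0], [0, 0, 0], [0, 0, 0], [0, 0, 0]], "dp": [[0, 0, 0], [0, 0, 0], [0, 0, 0.01], [0, 0, 0.04], [0, 0, 0.05]], "fingers": [0.06, 0.08, 0.08, 0.08, 0.08]}}

```text
clock: 18.1
position: [506.7, -40.1, 122.9]
ee_rot: [-0.083, 0.997, -0.0, -0.002]
contact_force: [0.5, -0.5, 0.1]
gripper_width: 80.0
```

>>> {"op": "servo_tool", "data": {"turn": [[0, 0, 0], [0, 0, 0], [0, 0, 0], [0, 0, 0], [0, 0, 0]], "dp": [[0, 0.01, 0.055], [0, 0.03, 0.055], [0, 0.04, 0.04], [0, 0.04, 0.01], [0, 0.02, 0]], "fingers": [0.08, 0.08, 0.08, 0.08, 0.08]}}

```text
clock: 18.73
position: [506.5, 101.6, 296.3]
ee_rot: [-0.081, 0.997, 0.002, 0.006]
contact_force: [-0.6, 0.6, -0.2]
gripper_width: 79.9
```

```bash
python3 st.py; python3 - <<'E'
from h import *
d=take("wrist"); save(d,"w9",None,1.5); np.save("w9T",d["T"])
for r in regions_of("ring0","wrist"):
    b=r["box"]; print(r["score"],b,onz(d,b[0]+b[2]/2,b[1]+b[3]/2,10).round(1), d["img"][r["region"]].mean(0).round())
E
```

```text
18.725 [506.5 101.6 296.3] ty az 99.27 level turn [-0.0053  0.0116  0.    ] [-0.62215008  0.55572363 -0.18413196] 79.90303116687596
0.9 [315.7, 93.4, 42.4, 42.0] [442.6 203.6  10. ] [156.  93.  68.]
0.81 [440.4, 137.5, 39.2, 40.0] [471.3 393.8  10. ] [138.  82.  60.]
0.71 [301.5, 210.0, 36.5, 31.8] [608.1 218.2  10. ] [154.  91.  67.]
0.62 [249.5, 144.3, 35.7, 38.1] [524.7 122.5  10. ] [37. 34. 33.]
```

View pics/w9.png

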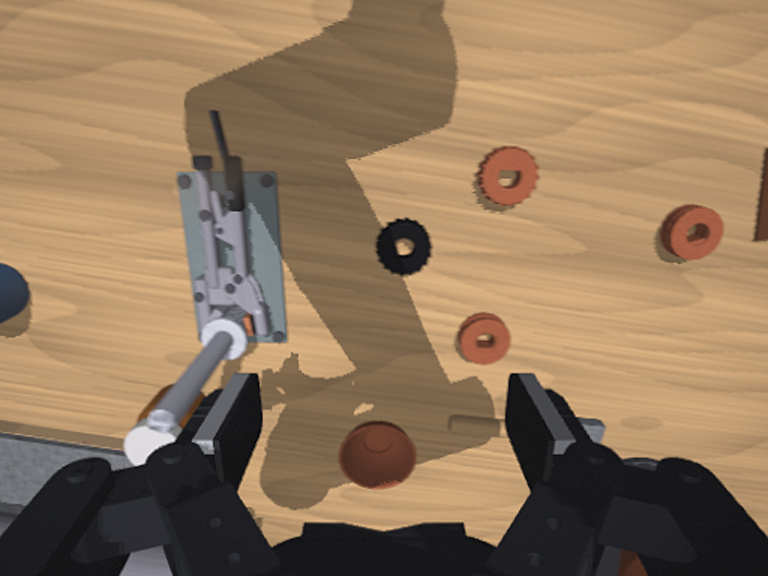

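>>> {"op": "servo_tool", "data": {"turn": [[-0.005, 0.012, 0], [0, 0, 0], [0, 0, 0], [0, 0, 0], [0, 0, 0]], "dp": [[-0.02, 0.03, -0.04], [-0.025, 0.04, -0.05], [-0.012, 0.025, -0.03], [0, 0.003, -0.002], [0, 0, 0]], "fingers": [0.075, 0.075, 0.075, 0.075, 0.075]}}

```text
clock: 19.45
position: [449.7, 195.8, 175.6]
ee_rot: [-0.08, 0.997, -0.0, 0.001]
contact_force: [0.6, 0.2, 0.9]
gripper_width: 75.1
```

```bash
cat > ring.py <<'E'
from h import *
import sys
from scipy.optimize import minimize
def rect(d,c,z,half,res=0.25):
    n=int(2*half/res); g=(np.arange(n)-n/2+.5)*res
    X,Y=np.meshgrid(c[0]+g,c[1]+g); P=np.stack([X,Y,np.full_like(X,z),np.ones_like(X)],-1)@np.linalg.inv(d["T"]).T
    a,b=P[...,0]/P[...,2],P[...,1]/P[...,2]; k=1+d["k1"]*(a*a+b*b)
    return cv2.remap(d["img"],(d["cx"]+d["f"]*a*k).astype(np.float32),(d["cy"]+d["f"]*b*k).astype(np.float32),cv2.INTER_LINEAR),g
def Dsd(X,Y,cx,cy,t,r=10.,f=5.9):
    x=X-cx;y=Y-cy; return np.maximum(np.hypot(x,y)-r, x*np.cos(t)+y*np.sin(t)-f)
def measure(z=20,name=None,approx=None,half=32):
    d=take("wrist")
    if approx is None:
        s=read_state(); best=None
        for r in regions_of("ring0","wrist"):
            if d["img"][r["region"]].mean(0)[0]<80: continue
            b=r["box"]; p=onz(d,b[0]+b[2]/2,b[1]+b[3]/2,14); q=np.linalg.norm(p[:2]-np.array(s["position"])[:2])
            if best is None or q<best[0]: best=(q,p)
        approx=best[1]
    im,g=rect(d,approx,z,half); X,Y=np.meshgrid(g,g)
    lab=cv2.cvtColor(im,cv2.COLOR_RGB2LAB).astype(float)
    # outer circle: refine centre by face colour
    med=np.median(lab[(np.hypot(X,Y)>13)&(np.hypot(X,Y)<21)],0)
    Df=np.minimum(np.linalg.norm((lab-med)*[.6,1,1],axis=2),25)
    best=(-9,)
    def sc(p):
        sd=Dsd(X,Y,*p); i=(sd<-.2)&(sd>-2.2); o=(sd>.3)&(sd<2.5); return Df[i].mean()-Df[o].mean()
    for cx in np.arange(-6,6.1,1.5):
        for cy in np.arange(-6,6.1,1.5):
            for t in np.arange(0,6.28,.26):
                v=sc((cx,cy,t)); best=max(best,(v,(cx,cy,t)))
    q=minimize(lambda p:-sc((p[0],p[1],p[2]/5)),[best[1][0],best[1][1],best[1][2]*5],method="Nelder-Mead",options=dict(initial_simplex=None,xatol=.03,fatol=.01)).x
    p=(q[0],q[1],q[2]/5)
    alts=sorted([(round(max(sc((p[0]+a,p[1]+b,p[2]+t)) for a in(-1.5,0,1.5) for b in (-1.5,0,1.5)),1),round(np.degrees(t))) for t in np.arange(.5,6,.5)])[-2:]
    print("centre",approx[0]+p[0],approx[1]+p[1],"flat az",np.degrees(p[2])%360,"score",sc(p),"alts",alts)
    if name:
        v=cv2.resize(im[:,:,::-1],None,fx=2,fy=2); w=v.copy(); sd=np.abs(cv2.resize(Dsd(X,Y,*p),None,fx=2,fy=2)); w[sd<.15]=(0,255,0); cv2.imwrite("pics/"+name+".png",np.hstack([v,w])[::-1])
if __name__=="__main__": measure(name=sys.argv[1])
E
python3 st.py; python3 ring.py rA
```

```text
19.45 [449.7 195.8 175.6] ty az 99.15 level turn [0.0006 0.0016 0.    ] [0.57212225 0.24769463 0.87163255] 75.13427513180004
centre 445.5251756245461 204.5844473740357 flat az 187.31216137947052 score 20.873437353363492 alts [(np.float64(15.0), 315), (np.float64(16.8), 29)]
```

View pics/rA.png

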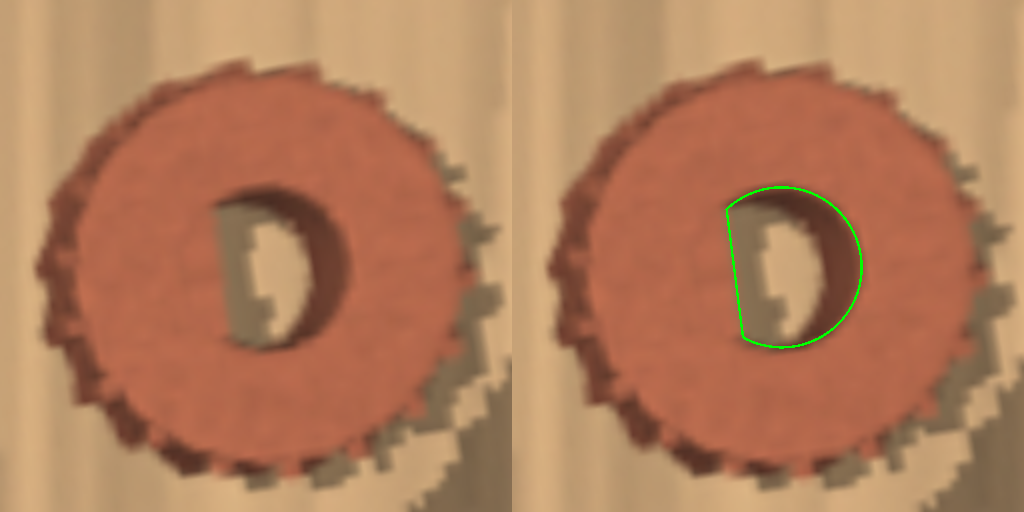

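>>> {"op": "servo_tool", "data": {"turn": [[0, 0, 0], [0, 0, 0], [0, 0, 0], [0, 0, 0], [0, 0, 0]], "dp": [[0.01, -0.015, 0.05], [0.025, -0.03, 0.045], [0.03, -0.04, 0.03], [0.03, -0.04, 0.02], [0.03, -0.04, 0.01]], "fingers": [0.075, 0.075, 0.075, 0.075, 0.075]}}

```text
clock: 20.18
position: [578.4, 22.5, 342.8]
ee_rot: [-0.079, 0.997, 0.001, 0.007]
contact_force: [0.8, 0.7, -1.2]
gripper_width: 75.0
```

>>> {"op": "servo_tool", "data": {"turn": [[0, 0, 0], [0, 0, 0], [0, 0, 0], [0, 0, 0], [0, 0, 0]], "dp": [[0.02, -0.025, 0.0], [0.005, -0.01, 0], [0, 0, 0], [0, 0, 0], [0, 0, 0]], "fingers": [0.075, 0.075, 0.075, 0.075, 0.075]}}

```text
clock: 20.8
position: [604.6, -18.4, 347.0]
ee_rot: [-0.075, 0.997, 0.001, 0.01]
contact_force: [0.2, 0.1, 0.5]
gripper_width: 74.9
```

```bash
python3 st.py; cat > tip.py <<'E'
from ring import *
import sys
d=take("wrist"); s=read_state(); im,g=rect(d,(615,-20),198,16,.1); v=im[::-1,:,::-1].copy()
im2,g2=rect(d,(615,-20),72,32,.2); v2=im2[::-1,:,::-1].copy()
for k in range(0,320,50): cv2.line(v,(k+10,0),(k+10,5),(0,0,255),1); cv2.line(v2,(k+10,0),(k+10,5),(0,0,255),1)
cv2.imwrite("pics/"+sys.argv[1]+".png",np.hstack([cv2.resize(v,None,fx=1.2,fy=1.2),cv2.resize(v2,None,fx=1.2,fy=1.2)]))
E
python3 tip.py tip1
```

```text
20.8 [604.6 -18.4 347. ] ty az 98.65 level turn [-0.0038  0.0201  0.    ] [0.16200675 0.07047449 0.50515971] 74.86480890551915
```

View pics/tip1.png

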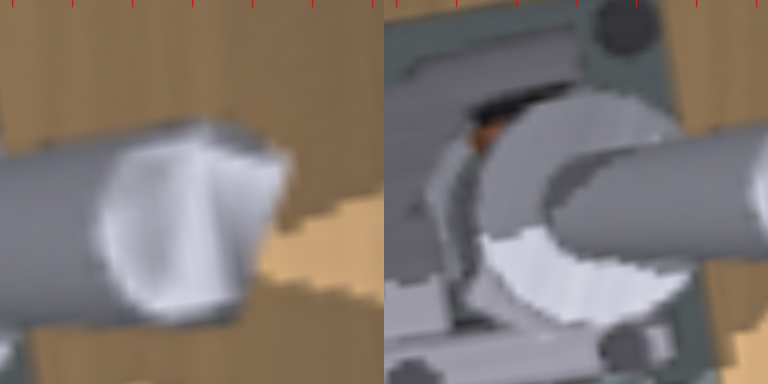

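>>> {"op": "servo_tool", "data": {"turn": [[-0.004, 0.02, 0], [0, 0, 0], [0, 0, 0], [0, 0, 0], [0, 0, 0]], "dp": [[-0.015, 0.02, 0], [-0.03, 0.04, -0.01], [-0.03, 0.045, -0.02], [-0.03, 0.045, -0.03], [-0.028, 0.04, -0.04]], "fingers": [0.075, 0.075, 0.075, 0.075, 0.075]}}

```text
clock: 21.48
position: [470.0, 176.4, 249.4]
ee_rot: [-0.076, 0.997, 0.002, 0.004]
contact_force: [1.8, 1.0, -0.2]
gripper_width: 75.1
```

>>> {"op": "servo_tool", "data": {"turn": [[0, 0, 0], [0, 0, 0], [0, 0, 0], [0, 0, 0], [0, 0, 0]], "dp": [[-0.016, 0.02, -0.045], [0, 0, -0.02], [0, 0, 0], [0, 0, 0], [0, 0, 0]], "fingers": [0.075, 0.075, 0.075, 0.075, 0.075]}}

```text
clock: 22.1
position: [449.7, 200.8, 183.5]
ee_rot: [-0.081, 0.997, 0.002, 0.005]
contact_force: [-0.1, 0.0, -0.6]
gripper_width: 74.9
```

```bash
python3 st.py; python3 ring.py rA2
```

```text
22.1 [449.7 200.8 183.5] ty az 99.26 level turn [-0.0047  0.0089  0.    ] [-0.06376908  0.0115569  -0.574717  ] 74.89292392178142
centre 445.5694886531558 204.21255338605485 flat az 186.97136589043217 score 20.82042779049785 alts [(np.float64(15.4), 315), (np.float64(16.8), 29)]
```

>>> {"op": "servo_tool", "data": {"turn": [[-0.005, 0.009, 0], [0, 0, 0], [0, 0, 0], [0, 0, 0], [0, 0, 0]], "dp": [[-0.004, 0.003, -0.03], [0, 0, -0.045], [0, 0, -0.04], [0, 0, -0.015], [0, 0, 0]], "fingers": [0.075, 0.075, 0.075, 0.075, 0.075]}}

```text
clock: 22.82
position: [449.3, 204.7, 54.0]
ee_rot: [-0.079, 0.997, 0.003, 0.004]
contact_force: [-0.2, -0.3, 0.0]
gripper_width: 75.1
```

```bash
python3 st.py
```

```text
22.825 [449.3 204.7  54. ] ty az 99.1 level turn [-0.0065  0.0083  0.    ] [-0.18276981 -0.34688889  0.04316045] 75.09679347883285
```

>>> {"op": "servo_tool", "data": {"turn": [[-0.006, 0.008, 0], [0, 0, 0], [0, 0, 0], [0, 0, 0], [0, 0, 0]], "dp": [[-0.005, 0, -0.02], [0, 0, -0.018], [0, 0, -0.008], [0, 0, 0], [0, 0, 0]], "fingers": [0.075, 0.075, 0.075, 0.075, 0.075]}}

```text
clock: 23.45
position: [448.7, 207.5, 12.3]
ee_rot: [-0.079, 0.997, 0.004, 0.005]
contact_force: [-0.2, 0.2, 1.0]
gripper_width: 74.9
```

```bash
python3 st.py
```

```text
23.45 [448.7 207.5  12.3] ty az 99.09 level turn [-0.008   0.0097  0.    ] [-0.20842611  0.2342775   0.96194246] 74.9115531394763
```

>>> {"op": "servo_tool", "data": {"turn": [[-0.008, 0.01, 0], [0, 0, 0], [0, 0, 0], [0, 0, 0], [0, 0, 0]], "dp": [[-0.004, -0.003, -0.006], [-0.0005, -0.0005, -0.004], [-0.0005, -0.0005, 0], [0, 0, 0], [0, 0, 0]], "fingers": [0.075, 0.075, 0.075, 0.075, 0.075]}}

```text
clock: 24.08
position: [443.9, 203.7, 2.8]
ee_rot: [-0.079, 0.997, 0.0, 0.0]
contact_force: [0.3, -0.4, -0.8]
gripper_width: 75.2
```

```bash
python3 st.py
```

```text
24.075 [443.9 203.7   2.8] ty az 99.1 level turn [-0.0009  0.0006  0.    ] [ 0.29318658 -0.37242059 -0.81973076] 75.22683410910473
```

>>> {"op": "servo_tool", "data": {"turn": [[0, 0, 0], [0, 0, 0], [0, 0, 0], [0, 0, 0], [0, 0, 0]], "dp": [[0.0014, 0.0005, -0.001], [0, 0, 0], [0, 0, 0], [0, 0, 0], [0, 0, 0]], "fingers": [0.065, 0.055, 0.05, 0.045, 0.04]}}

```text
clock: 24.7
position: [445.6, 204.4, 2.4]
ee_rot: [-0.079, 0.997, 0.001, 0.001]
contact_force: [0.4, 0.6, 0.9]
gripper_width: 50.4
```

```bash
python3 st.py
```

```text
24.7 [445.6 204.4   2.4] ty az 99.11 level turn [-0.0014  0.0012  0.    ] [0.40488678 0.57933091 0.85540912] 50.42170960299924
```

>>> {"op": "servo_tool", "data": {"turn": [[0, 0, 0], [0, 0, 0.1], [0, 0, 0.16], [0, 0, 0.16], [0, 0, 0.16]], "dp": [[0, 0, 0.02], [0, 0, 0.05], [0, 0, 0.055], [0, 0, 0.055], [0, -0.01, 0.04]], "fingers": [0.04, 0.04, 0.04, 0.04, 0.04]}}

```text
clock: 25.32
position: [442.0, 191.6, 223.5]
ee_rot: [-0.369, 0.929, -0.004, -0.004]
contact_force: [0.4, -0.4, -0.5]
gripper_width: 50.2
```

>>> {"op": "servo_tool", "data": {"turn": [[0, 0, 0.16], [0, 0, 0.16], [0, 0, 0.16], [0, 0, 0.16], [0, 0, 0.16]], "dp": [[0.01, -0.02, 0], [0.025, -0.03, 0], [0.025, -0.035, 0], [0.025, -0.035, 0], [0.025, -0.035, 0]], "fingers": [0.04, 0.04, 0.04, 0.04, 0.04]}}

```text
clock: 25.95
position: [554.0, 34.9, 226.6]
ee_rot: [0.714, -0.7, 0.002, -0.002]
contact_force: [0.6, 0.7, -0.7]
gripper_width: 50.8
```

>>> {"op": "servo_tool", "data": {"turn": [[0, 0, 0.16], [0, 0, 0.16], [0, 0, 0.16], [0, 0, 0.16], [0, 0, 0.16]], "dp": [[0.02, -0.025, 0], [0.015, -0.015, 0], [0.005, -0.005, 0], [0, 0, 0], [0, 0, 0]], "fingers": [0.04, 0.04, 0.04, 0.04, 0.04]}}

```text
clock: 26.58
position: [594.7, -15.3, 221.2]
ee_rot: [0.934, -0.358, -0.002, -0.0]
contact_force: [0.5, 0.2, -0.8]
gripper_width: 50.5
```

```bash
python3 st.py
```

```text
26.575 [594.7 -15.3 221.2] ty az -131.93 level turn [-0.0022 -0.0042 -0.    ] [ 0.4991264   0.22592224 -0.75585283] 50.48766568527036
```

>>> {"op": "servo_tool", "data": {"turn": [[0, 0, 0.16], [0, 0, 0.15], [0, 0, 0.1], [0, 0, 0.03], [0, 0, 0]], "dp": [[0.01, -0.004, 0], [0.01, -0.002, 0], [0.003, 0, 0], [0, 0, 0], [0, 0, 0]], "fingers": [0.04, 0.04, 0.04, 0.04, 0.04]}}

```text
clock: 27.2
position: [616.3, -21.5, 217.0]
ee_rot: [0.99, -0.139, -0.006, 0.001]
contact_force: [0.6, -1.0, -0.5]
gripper_width: 50.2
```

```bash
python3 st.py
```

```text
27.2 [616.3 -21.5 217. ] ty az -106.0 level turn [-0.0001 -0.0117 -0.    ] [ 0.61242614 -0.97765963 -0.47575593] 50.15219160700489
```

>>> {"op": "servo_tool", "data": {"turn": [[0, -0.012, 0.026], [0, 0, 0], [0, 0, 0], [0, 0, 0], [0, 0, 0]], "dp": [[0.0018, -0.001, 0], [0, 0, 0], [0, 0, -0.004], [0, 0, -0.003], [0, 0, 0]], "fingers": [0.04, 0.04, 0.04, 0.04, 0.04]}}

```text
clock: 27.82
position: [617.6, -22.5, 209.4]
ee_rot: [0.992, -0.126, 0.0, -0.0]
contact_force: [0.4, -0.6, -0.5]
gripper_width: 50.4
```

```bash
python3 st.py
```

```text
27.825 [617.6 -22.5 209.4] ty az -104.5 level turn [-0.0001  0.0006  0.    ] [ 0.4429281  -0.60536068 -0.51372771] 50.44252225216417
```

>>> {"op": "servo_tool", "data": {"turn": [[0, 0, 0], [0, 0, 0], [0, 0, 0], [0, 0, 0], [0, 0, 0]], "dp": [[0.0006, 0, -0.003], [0, 0, -0.004], [0, 0, -0.004], [0, 0, -0.003], [0, 0, 0]], "fingers": [0.04, 0.04, 0.04, 0.04, 0.04]}}

```text
clock: 28.45
position: [618.2, -22.5, 194.1]
ee_rot: [0.992, -0.126, 0.0, -0.0]
contact_force: [0.5, -0.7, -0.8]
gripper_width: 50.4
```

```bash
python3 st.py
```

```text
28.45 [618.2 -22.5 194.1] ty az -104.51 level turn [-0.0001  0.0002  0.    ] [ 0.54094909 -0.67630035 -0.78069387] 50.41505697862391
```

>>> {"op": "servo_tool", "data": {"turn": [[0, 0, 0], [0, 0, 0], [0, 0, 0], [0, 0, 0], [0, 0, 0]], "dp": [[0, 0, -0.004], [0, 0, -0.004], [0, 0, -0.004], [0, 0, -0.003], [0, 0, 0]], "fingers": [0.04, 0.04, 0.04, 0.04, 0.04]}}

```text
clock: 29.08
position: [618.2, -22.5, 178.0]
ee_rot: [0.992, -0.126, 0.0, -0.0]
contact_force: [-0.6, -0.2, -1.1]
gripper_width: 50.2
```

```bash
python3 st.py
```

```text
29.075 [618.2 -22.5 178. ] ty az -104.51 level turn [-0.      0.0001  0.    ] [-0.56958407 -0.20051987 -1.10338947] 50.22098838833089
```

>>> {"op": "servo_tool", "data": {"turn": [[0, 0, 0], [0, 0, 0], [0, 0, 0], [0, 0, 0], [0, 0, 0]], "dp": [[0, 0, -0.006], [0, 0, -0.009], [0, 0, -0.009], [0, 0, -0.007], [0, 0, 0]], "fingers": [0.04, 0.04, 0.04, 0.04, 0.04]}}

```text
clock: 29.7
position: [618.0, -22.5, 144.4]
ee_rot: [0.992, -0.126, -0.0, 0.0]
contact_force: [0.4, 0.5, -0.6]
gripper_width: 50.3
```

>>> {"op": "servo_tool", "data": {"turn": [[0, 0, 0], [0, 0, 0], [0, 0, 0], [0, 0, 0], [0, 0, 0]], "dp": [[0, 0, 0], [0, 0, 0], [0, 0, 0], [0, 0, 0.03], [0, 0, 0.05]], "fingers": [0.06, 0.075, 0.075, 0.075, 0.075]}}

```text
clock: 30.32
position: [616.3, -22.8, 223.0]
ee_rot: [0.992, -0.126, -0.004, 0.001]
contact_force: [0.9, 0.3, -0.6]
gripper_width: 75.0
```

>>> {"op": "servo_tool", "data": {"turn": [[0, 0, 0], [0, 0, 0], [0, 0, 0], [0, 0, 0], [0, 0, 0]], "dp": [[0, 0, 0.05], [0, 0, 0.05], [0, 0.02, 0.02], [0, 0.03, 0], [0, 0.02, 0]], "fingers": [0.075, 0.075, 0.075, 0.075, 0.075]}}

```text
clock: 30.95
position: [617.1, 47.3, 354.7]
ee_rot: [0.992, -0.128, 0.003, -0.001]
contact_force: [-1.2, -0.4, 0.3]
gripper_width: 74.8
```

```bash
python3 st.py; python3 - <<'E'
from h import *
d=take("side"); e=take("scene"); C=np.array([618.4,-22.4,0]); out=[]
for q in (d,e):
    im=q["img"]; u,v=map(int,proj(q,C+[0,0,100])); x0,y0=u-35,v-40
    out.append(cv2.resize(im[y0:y0+80,x0:x0+70],None,fx=5,fy=5,interpolation=cv2.INTER_CUBIC))
cv2.imwrite("pics/m10.png",np.hstack(out)[:,:,::-1])
# numeric: terracotta pixels near shaft, height profile in side view
hsv=cv2.cvtColor(d["img"],cv2.COLOR_RGB2HSV); 
for z in range(66,200,6):
    u,v=proj(d,C+[0,0,z]); print(z,hsv[int(v+.5),int(u+.5)], d["img"][int(v+.5),int(u+.5)])
E
```

```text
30.95 [617.1  47.3 354.7] ty az -104.68 level turn [-0.0008  0.0056  0.    ] [-1.18191958 -0.42898838  0.28238505] 74.7796124829143
66 [  7 190  71] [71 30 18]
72 [  8 194  75] [75 34 18]
78 [  8 187 138] [138  64  37]
84 [  8 179 138] [138  68  41]
90 [106  53 115] [ 91 102 115]
96 [115  30 109] [ 96  98 109]
102 [118  30 111] [ 98  99 111]
108 [111  32 110] [ 96 100 110]
114 [115  28 108] [ 96  98 108]
120 [116  34 106] [ 92  94 106]
126 [120  29 106] [ 94  94 106]
132 [118  29 107] [ 95  96 107]
138 [117  27 104] [ 93  94 104]
144 [115  30 111] [ 98 100 111]
150 [111  31 108] [ 95  99 108]
156 [114  24 108] [ 98 100 108]
162 [114  36 107] [ 92  95 107]
168 [120  27 105] [ 94  94 105]
174 [120  26 109] [ 98  98 109]
180 [115  31 107] [ 94  96 107]
186 [117  29  97] [86 87 97]
192 [114  32 150] [131 135 150]
198 [114  40 179] [151 157 179]
```

>>> {"op": "servo_tool", "data": {"turn": [[0, 0, 0], [0, 0, 0], [0, 0, 0], [0, 0, 0], [0, 0, 0]], "dp": [[-0.002, 0.03, 0], [-0.002, 0.045, -0.02], [-0.002, 0.04, -0.04], [-0.002, 0.025, -0.05], [0, 0.005, -0.04]], "fingers": [0.075, 0.075, 0.075, 0.075, 0.075]}}

```text
clock: 31.68
position: [609.8, 195.1, 202.6]
ee_rot: [0.992, -0.128, 0.005, -0.001]
contact_force: [0.6, 0.3, 0.3]
gripper_width: 75.1
```

>>> {"op": "servo_tool", "data": {"turn": [[0, 0, 0], [0, 0, 0], [0, 0, 0], [0, 0, 0], [0, 0, 0]], "dp": [[0, 0, -0.01], [0, 0, 0], [0, 0, 0], [0, 0, 0], [0, 0, 0]], "fingers": [0.075, 0.075, 0.075, 0.075, 0.075]}}

```text
clock: 32.3
position: [611.0, 193.3, 194.1]
ee_rot: [0.992, -0.129, 0.006, -0.001]
contact_force: [0.4, -0.0, 0.7]
gripper_width: 75.1
```

```bash
python3 st.py;  python3 ring.py rB
```

```text
32.3 [611.  193.3 194.1] ty az -104.77 level turn [-0.0002  0.0123  0.    ] [ 0.35327766 -0.02904905  0.65805186] 75.14063933732358
centre 606.2747158144873 219.906837244336 flat az 359.58405197416664 score 11.809854445256349 alts [(np.float64(8.8), 315), (np.float64(9.2), 29)]
```

>>> {"op": "servo_tool", "data": {"turn": [[0, 0.012, 0], [0, 0, 0], [0, 0, 0], [0, 0, 0], [0, 0, 0]], "dp": [[-0.003, 0.018, -0.01], [-0.001, 0.006, -0.004], [0, 0, 0], [0, 0, 0], [0, 0, 0]], "fingers": [0.075, 0.075, 0.075, 0.075, 0.075]}}

```text
clock: 33.02
position: [606.2, 219.4, 178.5]
ee_rot: [0.992, -0.128, -0.001, 0.0]
contact_force: [-0.1, 0.3, -0.5]
gripper_width: 75.0
```

```bash
python3 st.py;  python3 ring.py rB
```

```text
33.025 [606.2 219.4 178.5] ty az -104.71 level turn [ 0.0004 -0.0016  0.    ] [-0.110302    0.317618   -0.46913365] 74.97484456242934
centre 607.8146658221096 219.1820691408477 flat az 13.152345622793192 score 11.493857983265924 alts [(np.float64(8.7), 315), (np.float64(9.0), 29)]
```

View pics/rB.png

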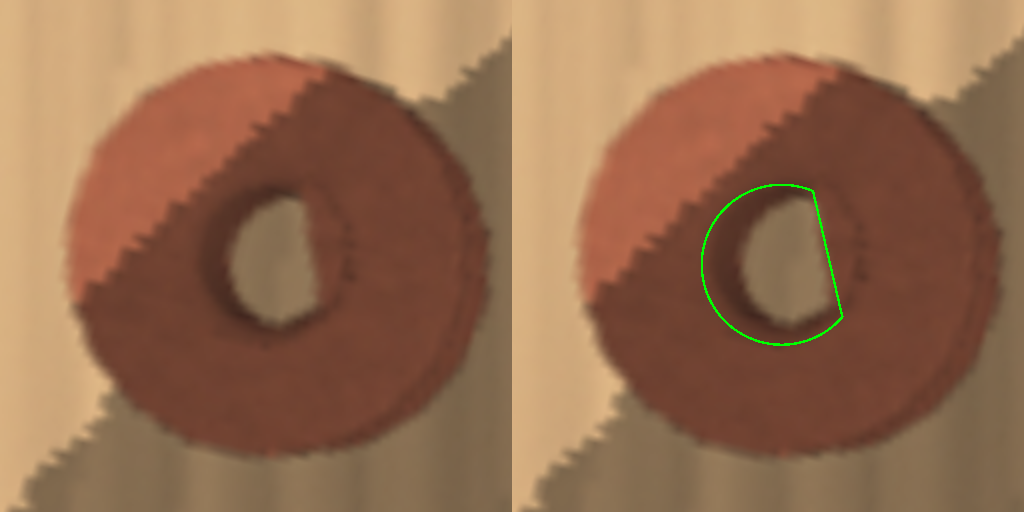

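>>> {"op": "servo_tool", "data": {"turn": [[0, 0, 0], [0, 0, 0], [0, 0, 0], [0, 0, 0], [0, 0, 0]], "dp": [[0.01, 0.03, 0.01], [0.01, 0.03, 0.01], [0, 0.01, 0.0], [0, 0, 0], [0, 0, 0]], "fingers": [0.075, 0.075, 0.075, 0.075, 0.075]}}

```text
clock: 33.75
position: [625.9, 288.4, 198.8]
ee_rot: [0.992, -0.13, -0.002, 0.001]
contact_force: [-0.3, 0.5, -0.6]
gripper_width: 75.3
```

```bash
cat > ring2.py <<'E'
from ring import *
# shadow check + line fit of the flat
d=take("wrist"); c=[float(sys.argv[1]),float(sys.argv[2])]
im,g=rect(d,c,20,32); X,Y=np.meshgrid(g,g); a=(np.hypot(X,Y)>13)&(np.hypot(X,Y)<22)
V=im.max(2); print("face V percentiles",np.percentile(V[a],[5,25,50,75,95]))
measure(name=sys.argv[3],approx=np.array(c+[0]))
E
python3 st.py;  python3 ring2.py 607 219.3 rB2
```

```text
33.75 [625.9 288.4 198.8] ty az -104.89 level turn [ 0.0012 -0.0033  0.    ] [-0.32936896  0.47416759 -0.61921558] 75.26056794018413
face V percentiles [107. 109. 110. 112. 114.]
centre 607.6912153508642 219.30448620590587 flat az 7.397022461319368 score 11.686929047713992 alts [(np.float64(9.0), 57), (np.float64(9.9), 29)]
```

```bash
cat > line.py <<'E'
from ring import *
def line(c):
    d=take("wrist"); im,g=rect(d,c,20,14,.1); X,Y=np.meshgrid(g,g)
    lab=cv2.cvtColor(im,cv2.COLOR_RGB2LAB).astype(float); A=lab[:,:,1]
    in_=np.hypot(X,Y)<9.5; face=np.median(A[np.hypot(X,Y)>12]); lo=np.percentile(A[in_],10); m=((A<(face+lo)/2)&in_).astype(np.uint8)
    n,l,st,_=cv2.connectedComponentsWithStats(m); k=1+np.argmax(st[1:,4]); m=(l==k)
    cs=max(cv2.findContours(m.astype(np.uint8),cv2.RETR_EXTERNAL,cv2.CHAIN_APPROX_NONE)[0],key=len)[:,0,:].astype(float)
    P=g[0]+cs*.1; best=(0,)
    for t in np.radians(np.arange(0,360,1)):
        p=P@[np.cos(t),np.sin(t)]; h=np.quantile(p,.97)
        # line search: points within .25 mm of a line
        for f in np.arange(3,8,.1):
            k=(np.abs(p-f)<.25).sum()
            if p.max()<f+.8 and k>best[0]: best=(k,np.degrees(t),f)
    print("area mm2",m.sum()*.01,"line pts",best,"face/lo",face,lo)
line(np.array([float(sys.argv[1]),float(sys.argv[2])]))
E
python3 line.py 607.5 219.3
```

```text
area mm2 138.1 line pts (np.int64(124), np.float64(10.0), np.float64(5.700000000000003)) face/lo 146.0 133.0
```

>>> {"op": "servo_tool", "data": {"turn": [[0, 0, 0], [0, 0, 0], [0, 0, 0], [0, 0, 0], [0, 0, 0]], "dp": [[-0.005, -0.025, 0], [-0.01, -0.035, -0.02], [-0.003, -0.007, -0.005], [0, 0, 0], [0, 0, 0]], "fingers": [0.075, 0.075, 0.075, 0.075, 0.075]}}

```text
clock: 34.52
position: [608.3, 219.0, 174.7]
ee_rot: [0.992, -0.13, -0.0, 0.0]
contact_force: [0.1, 0.1, -0.5]
gripper_width: 74.8
```

```bash
python3 st.py; python3 line.py 607.5 219.3; python3 ring.py rB3
```

```text
34.525 [608.3 219.  174.7] ty az -104.95 level turn [ 0.     -0.0003  0.    ] [ 0.12810866  0.14840781 -0.53641976] 74.78963949352723
area mm2 143.98 line pts (np.int64(139), np.float64(8.0), np.float64(5.600000000000002)) face/lo 146.0 133.0
centre 607.9558521572833 219.2495662792785 flat az 14.135899741842364 score 11.328556561517091 alts [(np.float64(8.8), 315), (np.float64(8.9), 29)]
```

>>> {"op": "servo_tool", "data": {"turn": [[0, 0, 0], [0, 0, 0], [0, 0, 0], [0, 0, 0], [0, 0, 0]], "dp": [[-0.002, 0, -0.03], [0, 0, -0.045], [0, 0, -0.04], [0, 0, -0.015], [0, 0, 0]], "fingers": [0.075, 0.075, 0.075, 0.075, 0.075]}}

```text
clock: 35.3
position: [608.8, 223.1, 44.3]
ee_rot: [0.992, -0.128, 0.003, -0.002]
contact_force: [-0.4, 0.1, 0.3]
gripper_width: 75.0
```

```bash
python3 st.py
```

```text
35.3 [608.8 223.1  44.3] ty az -104.7 level turn [-0.0037  0.0072  0.    ] [-0.38161025  0.07981186  0.31814494] 75.0305867001549
```

>>> {"op": "servo_tool", "data": {"turn": [[-0.004, 0.007, 0], [0, 0, 0], [0, 0, 0], [0, 0, 0], [0, 0, 0]], "dp": [[-0.0015, -0.004, -0.018], [0, 0, -0.014], [0, 0, -0.003], [0, 0, 0], [0, 0, 0]], "fingers": [0.075, 0.075, 0.075, 0.075, 0.075]}}

```text
clock: 35.92
position: [609.8, 220.3, 11.1]
ee_rot: [0.992, -0.128, 0.003, -0.002]
contact_force: [0.3, 0.4, -0.1]
gripper_width: 75.2
```

```bash
python3 st.py
```

```text
35.925 [609.8 220.3  11.1] ty az -104.66 level turn [-0.003   0.0064  0.    ] [ 0.29909292  0.35416006 -0.1057024 ] 75.16245032823188
```

>>> {"op": "servo_tool", "data": {"turn": [[-0.003, 0.006, 0], [0, 0, 0], [0, 0, 0], [0, 0, 0], [0, 0, 0]], "dp": [[-0.002, -0.001, -0.005], [0, 0, -0.003], [0, 0, 0], [0, 0, 0], [0, 0, 0]], "fingers": [0.075, 0.075, 0.075, 0.075, 0.075]}}

```text
clock: 36.55
position: [608.1, 219.5, 3.4]
ee_rot: [0.992, -0.128, 0.001, -0.0]
contact_force: [-0.1, -0.9, 0.5]
gripper_width: 74.8
```

```bash
python3 st.py
```

```text
36.55 [608.1 219.5   3.4] ty az -104.65 level turn [-0.0006  0.0014  0.    ] [-0.06293908 -0.89005425  0.51768008] 74.80926792326042
```

>>> {"op": "servo_tool", "data": {"turn": [[0, 0, 0], [0, 0, 0], [0, 0, 0], [0, 0, 0], [0, 0, 0]], "dp": [[-0.0008, 0, -0.001], [0, 0, 0], [0, 0, 0], [0, 0, 0], [0, 0, 0]], "fingers": [0.065, 0.055, 0.05, 0.045, 0.04]}}

```text
clock: 37.17
position: [607.7, 219.8, 3.2]
ee_rot: [0.992, -0.127, 0.001, -0.001]
contact_force: [0.1, -0.2, 0.7]
gripper_width: 50.5
```

>>> {"op": "servo_tool", "data": {"turn": [[0, 0, 0], [0, 0, 0], [0, 0, 0], [0, 0, 0], [0, 0, -0.1]], "dp": [[0, 0, 0.01], [0, 0, 0.045], [0, 0, 0.055], [0, 0, 0.055], [0, -0.01, 0.04]], "fingers": [0.04, 0.04, 0.04, 0.04, 0.04]}}

```text
clock: 37.8
position: [603.8, 207.8, 210.4]
ee_rot: [0.984, -0.178, -0.003, 0.002]
contact_force: [0.3, 0.8, -0.6]
gripper_width: 50.4
```

>>> {"op": "servo_tool", "data": {"turn": [[0, 0, -0.12], [0, 0, -0.12], [0, 0, -0.1], [0, 0, 0], [0, 0, 0]], "dp": [[0, -0.03, 0], [0.002, -0.045, 0], [0.002, -0.05, 0], [0.002, -0.05, 0], [0.002, -0.03, 0]], "fingers": [0.04, 0.04, 0.04, 0.04, 0.04]}}

```text
clock: 38.42
position: [612.5, -0.3, 218.7]
ee_rot: [0.938, -0.346, 0.002, -0.002]
contact_force: [0.8, 1.2, -0.5]
gripper_width: 50.8
```

```bash
python3 st.py
```

```text
38.425 [ 6.125e+02 -3.000e-01  2.187e+02] ty az -130.44 level turn [-0.0034  0.0045  0.    ] [ 0.77028312  1.21754775 -0.46897647] 50.80957724768453
```

>>> {"op": "servo_tool", "data": {"turn": [[-0.003, 0.004, 0], [0, 0, 0], [0, 0, 0], [0, 0, 0], [0, 0, 0]], "dp": [[0.004, -0.013, 0], [0.001, -0.005, 0], [0, 0, 0], [0, 0, 0], [0, 0, 0]], "fingers": [0.04, 0.04, 0.04, 0.04, 0.04]}}

```text
clock: 39.05
position: [617.6, -18.0, 219.1]
ee_rot: [0.938, -0.346, -0.0, -0.001]
contact_force: [-0.1, 0.0, -0.2]
gripper_width: 50.3
```

```bash
python3 st.py
```

```text
39.05 [617.6 -18.  219.1] ty az -130.44 level turn [-0.0011  0.0004  0.    ] [-0.14384786  0.03131651 -0.2328545 ] 50.328623602324406
```

>>> {"op": "servo_tool", "data": {"turn": [[0, 0, 0.005], [0, 0, 0], [0, 0, 0], [0, 0, 0], [0, 0, 0]], "dp": [[0.0006, -0.0042, 0], [0, 0, -0.003], [0, 0, -0.005], [0, 0, -0.003], [0, 0, 0]], "fingers": [0.04, 0.04, 0.04, 0.04, 0.04]}}

```text
clock: 39.67
position: [617.9, -21.6, 206.9]
ee_rot: [0.94, -0.343, -0.0, -0.0]
contact_force: [0.7, -1.0, -1.2]
gripper_width: 50.8
```

```bash
python3 st.py
```

```text
39.675 [617.9 -21.6 206.9] ty az -130.06 level turn [-0.001  -0.0006 -0.    ] [ 0.70982996 -1.04503322 -1.2014799 ] 50.79066358322195
```

>>> {"op": "servo_tool", "data": {"turn": [[0, 0, 0], [0, 0, 0], [0, 0, 0], [0, 0, 0], [0, 0, 0]], "dp": [[0.0004, -0.001, -0.002], [0, 0, -0.004], [0, 0, -0.004], [0, 0, -0.003], [0, 0, 0]], "fingers": [0.04, 0.04, 0.04, 0.04, 0.04]}}

```text
clock: 40.3
position: [618.3, -22.7, 192.9]
ee_rot: [0.939, -0.343, -0.001, -0.0]
contact_force: [-0.4, 0.0, -0.8]
gripper_width: 50.6
```

```bash
python3 st.py
```

```text
40.3 [618.3 -22.7 192.9] ty az -130.07 level turn [-0.001  -0.0008 -0.    ] [-0.43962335  0.00867569 -0.82078385] 50.610283267312525
```

>>> {"op": "servo_tool", "data": {"turn": [[0, 0, 0], [0, 0, 0], [0, 0, 0], [0, 0, 0], [0, 0, 0]], "dp": [[0, 0.0001, -0.003], [0, 0, -0.004], [0, 0, -0.004], [0, 0, -0.003], [0, 0, 0]], "fingers": [0.04, 0.04, 0.04, 0.04, 0.04]}}

```text
clock: 40.92
position: [618.4, -22.6, 177.9]
ee_rot: [0.939, -0.343, -0.0, -0.0]
contact_force: [0.3, -0.6, -0.7]
gripper_width: 50.5
```

```bash
python3 st.py
```

```text
40.925 [618.4 -22.6 177.9] ty az -130.07 level turn [-0.001  -0.0007 -0.    ] [ 0.29165703 -0.58340945 -0.66449962] 50.48814764820543
```

>>> {"op": "servo_tool", "data": {"turn": [[0, 0, 0], [0, 0, 0], [0, 0, 0], [0, 0, 0], [0, 0, 0]], "dp": [[0, 0, -0.006], [0, 0, -0.009], [0, 0, -0.009], [0, 0, -0.006], [0, 0, 0]], "fingers": [0.04, 0.04, 0.04, 0.04, 0.04]}}

```text
clock: 41.55
position: [618.0, -22.7, 145.2]
ee_rot: [0.939, -0.343, -0.001, -0.0]
contact_force: [0.1, -0.1, -0.7]
gripper_width: 50.4
```

>>> {"op": "servo_tool", "data": {"turn": [[0, 0, 0], [0, 0, 0], [0, 0, 0], [0, 0, 0], [0, 0, 0]], "dp": [[0, 0, 0], [0, 0, 0], [0, 0, 0], [0, 0, 0.03], [0, 0, 0.05]], "fingers": [0.06, 0.075, 0.075, 0.075, 0.075]}}

```text
clock: 42.18
position: [616.3, -22.9, 223.7]
ee_rot: [0.939, -0.343, -0.004, 0.002]
contact_force: [1.1, 0.3, -0.6]
gripper_width: 74.9
```

>>> {"op": "servo_tool", "data": {"turn": [[0, 0, 0], [0, 0, 0], [0, 0, 0], [0, 0, 0], [0, 0, 0]], "dp": [[0, 0, 0.05], [0, 0.01, 0.03], [-0.01, 0.03, 0], [-0.02, 0.05, 0], [-0.02, 0.055, 0]], "fingers": [0.075, 0.075, 0.075, 0.075, 0.075]}}

```text
clock: 42.8
position: [567.8, 122.3, 313.6]
ee_rot: [0.938, -0.346, 0.002, -0.002]
contact_force: [0.2, 1.1, 0.1]
gripper_width: 75.0
```

>>> {"op": "servo_tool", "data": {"turn": [[0, 0, 0], [0, 0, 0], [0, 0, 0], [0, 0, 0], [0, 0, 0]], "dp": [[-0.022, 0.055, 0], [-0.022, 0.055, 0], [-0.02, 0.05, -0.02], [-0.015, 0.04, -0.02], [-0.005, 0.015, -0.01]], "fingers": [0.075, 0.075, 0.075, 0.075, 0.075]}}

```text
clock: 43.42
position: [479.6, 346.5, 266.0]
ee_rot: [0.939, -0.344, 0.004, -0.005]
contact_force: [0.8, 0.1, 1.0]
gripper_width: 75.8
```

```bash
cat > chk.py <<'E'
from h import *
d=take("side"); C=np.array([618.4,-22.6,0]); print([(z,int(d["img"][int(v+.5),int(u+.5)][0])-int(d["img"][int(v+.5),int(u+.5)][2])) for z in range(66,200,6) for u,v in [proj(d,C+[0,0,z])]])
E
python3 st.py; python3 chk.py; python3 ring.py rC
```

```text
43.425 [479.6 346.5 266. ] ty az -130.27 level turn [-0.0075  0.0114  0.    ] [0.80971558 0.12647316 0.95193455] 75.79781086206317
[(66, -7), (72, -6), (78, -2), (84, -3), (90, -3), (96, -3), (102, -3), (108, -4), (114, -2), (120, -1), (126, -2), (132, -4), (138, -4), (144, -4), (150, -6), (156, -12), (162, -12), (168, -10), (174, -13), (180, -11), (186, -12), (192, -20), (198, -28)]
centre 466.1812720847026 391.30949592535626 flat az 24.852501197432403 score 17.678142866921576 alts [(np.float64(13.6), 315), (np.float64(14.8), 29)]
```

>>> {"op": "servo_tool", "data": {"turn": [[-0.007, 0.011, 0], [0, 0, 0], [0, 0, 0], [0, 0, 0], [0, 0, 0]], "dp": [[-0.008, 0.025, -0.03], [-0.005, 0.015, -0.03], [0, 0.003, -0.015], [0, 0, 0], [0, 0, 0]], "fingers": [0.075, 0.075, 0.075, 0.075, 0.075]}}

```text
clock: 44.2
position: [473.5, 384.4, 196.6]
ee_rot: [0.937, -0.349, 0.003, -0.005]
contact_force: [-0.4, 0.5, 0.1]
gripper_width: 75.3
```

```bash
python3 st.py; python3 ring2.py 466.2 391.3 rC;  python3 line.py 466.2 391.3; python3 - <<'E'
from h import *
d=take("scene"); C=np.array([618.4,-22.6,0]); print([(z,int(d["img"][int(v+.5),int(u+.5)][0])-int(d["img"][int(v+.5),int(u+.5)][2])) for z in range(66,200,6) for u,v in [proj(d,C+[0,0,z])]])
E
```

```text
44.2 [473.5 384.4 196.6] ty az -130.82 level turn [-0.0066  0.0094  0.    ] [-0.42279254  0.52973404  0.07446795] 75.2926965055692
face V percentiles [162. 165. 167. 169. 171.]
centre 466.20016666666663 391.30016666666666 flat az 28.304115079462665 score 17.61142767637438 alts [(np.float64(13.9), 315), (np.float64(15.5), 29)]
area mm2 242.93 line pts (np.int64(115), np.float64(24.000000000000004), np.float64(6.5000000000000036)) face/lo 154.0 133.0
[(66, 63), (72, 63), (78, 81), (84, 61), (90, 57), (96, 57), (102, 59), (108, -2), (114, -5), (120, -6), (126, -6), (132, -7), (138, -6), (144, -5), (150, -6), (156, -5), (162, -6), (168, -5), (174, -6), (180, -6), (186, -5), (192, -10), (198, -11)]
```

```bash
python3 - <<'E'
s=open("ring.py").read()
s=s.replace('options=dict(initial_simplex=None,','options=dict(initial_simplex=np.array([best[1][0],best[1][1],best[1][2]*5])+np.array([[0,0,0],[1.,0,0],[0,1.,0],[0,0,.8]]),')
open("ring.py","w").write(s)
E
for c in "466.2 391.3" "466.6 391.6" "465.6 391"; do python3 ring2.py $c rC; done; python3 line.py 466.6 391.6
```

```text
face V percentiles [162. 165. 167. 169. 171.]
centre 466.21197850234677 391.5542818859752 flat az 25.596324976912687 score 17.952596616517788 alts [(np.float64(13.8), 315), (np.float64(15.2), 29)]
face V percentiles [163. 165. 167. 169. 171.]
centre 466.16518135055225 391.57916497039906 flat az 28.408643094456657 score 17.980692497022506 alts [(np.float64(14.0), 315), (np.float64(15.2), 29)]
face V percentiles [163. 165. 167. 169. 171.]
centre 466.21966125088466 391.60922315639925 flat az 25.192672870933333 score 17.73466335385368 alts [(np.float64(14.1), 315), (np.float64(15.2), 29)]
area mm2 238.71 line pts (np.int64(115), np.float64(25.0), np.float64(6.100000000000003)) face/lo 154.0 133.0
```

```bash
python3 - <<'E'
from h import *
d=take("scene")
for u,v in [(480,190),(495,200),(505,200),(540,212),(528,223),(510,215)]: print(onz(d,u/1.55,v/1.55,8).round())
E
```

```text
[314. 454.   8.]
[361. 459.   8.]
[375. 477.   8.]
[453. 514.   8.]
[464. 467.   8.]
[420. 452.   8.]
```

>>> {"op": "servo_tool", "data": {"turn": [[-0.006, 0.009, 0], [0, 0, 0], [0, 0, 0], [0, 0, 0], [0, 0, 0]], "dp": [[-0.006, 0.006, -0.01], [-0.001, 0.001, -0.03], [0, 0, -0.04], [0, 0, -0.015], [0, 0, 0]], "fingers": [0.07, 0.07, 0.07, 0.07, 0.07]}}

```text
clock: 45.42
position: [464.0, 393.7, 96.6]
ee_rot: [0.938, -0.348, -0.001, 0.001]
contact_force: [-0.1, 0.2, 0.8]
gripper_width: 69.9
```

```bash
python3 st.py
```

```text
45.425 [464.  393.7  96.6] ty az -130.69 level turn [ 0.0011 -0.0022  0.    ] [-0.06296568  0.22277835  0.84922148] 69.85552235936953
```

>>> {"op": "servo_tool", "data": {"turn": [[0, 0, 0], [0, 0, 0], [0, 0, 0], [0, 0, 0], [0, 0, 0]], "dp": [[0.001, -0.003, -0.025], [0, 0, -0.035], [0, 0, -0.018], [0, 0, 0], [0, 0, 0]], "fingers": [0.07, 0.07, 0.07, 0.07, 0.07]}}

```text
clock: 46.05
position: [469.3, 396.3, 24.9]
ee_rot: [0.938, -0.346, 0.002, -0.006]
contact_force: [-0.4, 0.8, -0.0]
gripper_width: 70.1
```

```bash
python3 st.py
```

```text
46.05 [469.3 396.3  24.9] ty az -130.54 level turn [-0.0105  0.0086  0.    ] [-0.39205874  0.78747578 -0.02634047] 70.0522050456249
```

>>> {"op": "servo_tool", "data": {"turn": [[-0.01, 0.008, 0], [0, 0, 0], [0, 0, 0], [0, 0, 0], [0, 0, 0]], "dp": [[-0.003, -0.005, -0.006], [0, -0.0005, -0.008], [0, 0, -0.003], [0, 0, 0], [0, 0, 0]], "fingers": [0.07, 0.07, 0.07, 0.07, 0.07]}}

```text
clock: 46.68
position: [467.0, 391.7, 9.5]
ee_rot: [0.938, -0.346, 0.001, -0.002]
contact_force: [-0.7, 0.3, -0.5]
gripper_width: 70.3
```

```bash
python3 st.py
```

```text
46.675 [467.  391.7   9.5] ty az -130.52 level turn [-0.0035  0.003   0.    ] [-0.73212427  0.25246105 -0.50212077] 70.27473868180056
```

>>> {"op": "servo_tool", "data": {"turn": [[-0.003, 0.003, 0], [0, 0, 0], [0, 0, 0], [0, 0, 0], [0, 0, 0]], "dp": [[-0.0005, -0.0003, -0.004], [0, 0, -0.0025], [0, 0, 0], [0, 0, 0], [0, 0, 0]], "fingers": [0.07, 0.07, 0.07, 0.07, 0.07]}}

```text
clock: 47.3
position: [466.5, 391.5, 2.6]
ee_rot: [0.938, -0.346, -0.0, -0.0]
contact_force: [1.3, -0.3, 0.1]
gripper_width: 69.9
```

```bash
python3 st.py; python3 ring2.py 466.2 391.6 rC
```

```text
47.3 [466.5 391.5   2.6] ty az -130.52 level turn [-0.0005 -0.0001 -0.    ] [ 1.26409112 -0.28142729  0.12243872] 69.86274526914255
face V percentiles [135. 138. 140. 142. 145.]
centre 467.0533959721143 391.04066789933506 flat az 26.832121765633715 score 12.828379308310467 alts [(np.float64(9.8), 86), (np.float64(10.6), 29)]
```

>>> {"op": "servo_tool", "data": {"turn": [[0, 0, 0], [0, 0, 0], [0, 0, 0], [0, 0, 0], [0, 0, 0]], "dp": [[0, 0, 0], [0, 0, 0], [0, 0, 0], [0, 0, 0], [0, 0, 0]], "fingers": [0.06, 0.053, 0.048, 0.04, 0.04]}}

```text
clock: 48.02
position: [467.0, 392.0, 3.5]
ee_rot: [0.938, -0.346, 0.0, -0.001]
contact_force: [0.5, 0.6, 1.2]
gripper_width: 50.1
```

```bash
python3 st.py
```

```text
48.025 [467.  392.    3.5] ty az -130.5 level turn [-0.0018  0.0011  0.    ] [0.50141394 0.55393675 1.19903312] 50.119144705552564
```

>>> {"op": "servo_tool", "data": {"turn": [[0, 0, 0], [0, 0, 0], [0, 0, 0], [0, 0, -0.06], [0, 0, -0.12]], "dp": [[0, 0, 0.01], [0, 0, 0.045], [0, 0, 0.055], [0, 0, 0.055], [0.005, -0.015, 0.045]], "fingers": [0.04, 0.04, 0.04, 0.04, 0.04]}}

```text
clock: 48.65
position: [468.7, 373.6, 215.4]
ee_rot: [0.902, -0.431, -0.002, 0.005]
contact_force: [1.1, -0.7, -0.8]
gripper_width: 50.6
```

>>> {"op": "servo_tool", "data": {"turn": [[0, 0, -0.12], [0, 0, -0.12], [0, 0, -0.12], [0, 0, -0.12], [0, 0, -0.06]], "dp": [[0.012, -0.03, 0], [0.016, -0.045, 0], [0.018, -0.05, 0], [0.018, -0.05, 0], [0.018, -0.05, 0]], "fingers": [0.04, 0.04, 0.04, 0.04, 0.04]}}

```text
clock: 49.28
position: [552.3, 145.9, 223.7]
ee_rot: [0.75, -0.661, -0.001, -0.003]
contact_force: [1.4, 0.1, -0.2]
gripper_width: 50.3
```

>>> {"op": "servo_tool", "data": {"turn": [[0, 0, 0], [0, 0, 0], [0, 0, 0], [0, 0, 0], [0, 0, 0]], "dp": [[0.018, -0.045, 0], [0.018, -0.045, 0], [0.012, -0.03, 0], [0.003, -0.01, 0], [0, 0, 0]], "fingers": [0.04, 0.04, 0.04, 0.04, 0.04]}}

```text
clock: 49.9
position: [603.3, 8.0, 224.9]
ee_rot: [0.748, -0.663, -0.002, -0.003]
contact_force: [-0.5, 0.9, -0.9]
gripper_width: 50.6
```

```bash
python3 st.py
```

```text
49.9 [603.3   8.  224.9] ty az -173.11 level turn [-0.0065  0.0017  0.    ] [-0.49433235  0.93340309 -0.85217443] 50.575316123561414
```

>>> {"op": "servo_tool", "data": {"turn": [[-0.006, 0.002, 0], [0, 0, 0], [0, 0, 0], [0, 0, 0], [0, 0, 0]], "dp": [[0.009, -0.018, 0], [0.004, -0.008, 0], [0, 0, 0], [0, 0, 0], [0, 0, 0]], "fingers": [0.04, 0.04, 0.04, 0.04, 0.04]}}

```text
clock: 50.52
position: [616.4, -16.5, 225.1]
ee_rot: [0.75, -0.662, -0.0, -0.0]
contact_force: [0.8, -0.2, 0.2]
gripper_width: 50.4
```

```bash
python3 st.py
```

```text
50.525 [616.4 -16.5 225.1] ty az -172.89 level turn [-0.0009 -0.0006 -0.    ] [ 0.7958113  -0.24693285  0.20702013] 50.429930409927124
```

>>> {"op": "servo_tool", "data": {"turn": [[0, 0, -0.004], [0, 0, 0], [0, 0, 0], [0, 0, 0], [0, 0, 0]], "dp": [[0.0018, -0.006, 0], [0, -0.0005, -0.004], [0, 0, -0.006], [0, 0, -0.004], [0, 0, 0]], "fingers": [0.04, 0.04, 0.04, 0.04, 0.04]}}

```text
clock: 51.15
position: [617.9, -23.0, 209.7]
ee_rot: [0.748, -0.663, -0.001, 0.0]
contact_force: [1.0, 0.9, -0.1]
gripper_width: 50.1
```

```bash
python3 st.py
```

```text
51.15 [617.9 -23.  209.7] ty az -173.11 level turn [-0.0009 -0.0016 -0.    ] [ 0.96263578  0.85944078 -0.06495653] 50.077797546488405
```

>>> {"op": "servo_tool", "data": {"turn": [[0, 0, 0], [0, 0, 0], [0, 0, 0], [0, 0, 0], [0, 0, 0]], "dp": [[0.0004, 0.0004, -0.003], [0, 0, -0.004], [0, 0, -0.004], [0, 0, -0.003], [0, 0, 0]], "fingers": [0.04, 0.04, 0.04, 0.04, 0.04]}}

```text
clock: 51.78
position: [618.3, -22.5, 194.7]
ee_rot: [0.748, -0.663, -0.001, 0.0]
contact_force: [0.3, -0.2, -0.1]
gripper_width: 50.6
```

>>> {"op": "servo_tool", "data": {"turn": [[0, 0, 0], [0, 0, 0], [0, 0, 0], [0, 0, 0], [0, 0, 0]], "dp": [[0, 0, -0.002], [0, 0, -0.003], [0, 0, -0.003], [0, 0, -0.002], [0, 0, 0]], "fingers": [0.04, 0.04, 0.04, 0.04, 0.04]}}

```text
clock: 52.4
position: [618.5, -22.5, 184.2]
ee_rot: [0.748, -0.663, -0.001, 0.0]
contact_force: [0.0, 0.2, -1.0]
gripper_width: 50.1
```

```bash
python3 st.py
```

```text
52.4 [618.5 -22.5 184.2] ty az -173.09 level turn [-0.0009 -0.0011 -0.    ] [ 0.02354228  0.23365026 -1.03737421] 50.11992800268024
```

>>> {"op": "servo_tool", "data": {"turn": [[0, 0, 0], [0, 0, 0], [0, 0, 0], [0, 0, 0], [0, 0, 0]], "dp": [[0, 0, -0.006], [0, 0, -0.009], [0, 0, -0.009], [0, 0, -0.008], [0, 0, 0]], "fingers": [0.04, 0.04, 0.04, 0.04, 0.04]}}

```text
clock: 53.02
position: [617.9, -22.6, 149.2]
ee_rot: [0.748, -0.663, -0.001, 0.001]
contact_force: [-0.1, -0.2, -0.4]
gripper_width: 50.2
```

>>> {"op": "servo_tool", "data": {"turn": [[0, 0, 0], [0, 0, 0], [0, 0, 0], [0, 0, 0], [0, 0, 0]], "dp": [[0, 0, 0], [0, 0, 0], [0, 0, 0], [0, 0, 0.03], [0, 0, 0.05]], "fingers": [0.06, 0.075, 0.075, 0.075, 0.075]}}

```text
clock: 53.65
position: [616.4, -22.8, 227.8]
ee_rot: [0.748, -0.663, -0.003, 0.003]
contact_force: [1.1, 0.7, 0.1]
gripper_width: 74.7
```

>>> {"op": "servo_tool", "data": {"turn": [[0, 0, 0], [0, 0, 0], [0, 0, -0.1], [0, 0, -0.17], [0, 0, -0.17]], "dp": [[0, 0, 0.05], [-0.01, 0, 0.04], [-0.04, -0.005, 0.01], [-0.05, -0.005, 0], [-0.05, -0.005, 0]], "fingers": [0.04, 0.02, 0, 0, 0]}}

```text
clock: 54.28
position: [466.6, -37.9, 336.3]
ee_rot: [-0.58, 0.815, -0.0, 0.002]
contact_force: [-0.2, 0.8, 1.0]
gripper_width: -0.3
```

```bash
python3 st.py; python3 - <<'E'
from h import *
C=np.array([618.4,-22.6,0])
for n in("scene","side"):
    d=take(n); print([(z,int(d["img"][int(v+.5),int(u+.5)][0])-int(d["img"][int(v+.5),int(u+.5)][2])) for z in range(66,200,6) for u,v in [proj(d,C+[0,0,z])]])
    print([(r["score"],r["box"]) for r in search_frame("ring0",n)])
E
```

```text
54.275 [466.6 -37.9 336.3] ty az 160.89 level turn [-0.0014  0.0028  0.    ] [-0.18384008  0.78764176  0.9832718 ] -0.3117171320319846
[(66, 66), (72, 62), (78, 59), (84, 60), (90, 57), (96, 59), (102, 59), (108, 60), (114, 60), (120, 61), (126, 27), (132, -6), (138, -6), (144, -7), (150, -6), (156, -5), (162, -6), (168, -6), (174, -7), (180, -6), (186, -5), (192, -10), (198, -11)]
[(0.78, [262.5, 194.5, 19.8, 14.8]), (0.57, [241.9, 212.1, 17.4, 14.6]), (0.56, [239.6, 225.5, 22.4, 13.4]), (0.45, [243.3, 225.0, 12.5, 8.9])]
[(66, 43), (72, 43), (78, 49), (84, 72), (90, 33), (96, 62), (102, 65), (108, 45), (114, 60), (120, 77), (126, 69), (132, -18), (138, -13), (144, -11), (150, -12), (156, -11), (162, -12), (168, -13), (174, -11), (180, -11), (186, -9), (192, -20), (198, -28)]
[(0.7, [244.7, 185.3, 17.2, 8.8]), (0.66, [265.3, 240.6, 14.8, 11.7])]
```

```bash
python3 - <<'E'
from h import *
d=take("side"); p=onz(d,490/1.55,217/1.55,10); print(p); e=take("scene"); print(proj(e,p))
c=d["img"][125:165,280:400]; c=cv2.resize(c,None,fx=5,fy=5,interpolation=cv2.INTER_CUBIC)
u,v=map(int,proj(d,[600,-22,80])); b=cv2.resize(d["img"][v-45:v+25,u-30:u+60],(600,467),interpolation=cv2.INTER_CUBIC)
u,v=map(int,proj(e,[600,-22,80])); b2=cv2.resize(e["img"][v-45:v+35,u-40:u+40],(200,200))
out=np.vstack([c,b[:380]]);cv2.imwrite("pics/f1.png",out[:,:,::-1])
E
```

```text
[ 462.40323254 -791.1548337    10.        ]
(np.float64(-24.795116937980538), np.float64(345.44144866749093))
```

View pics/f1.png

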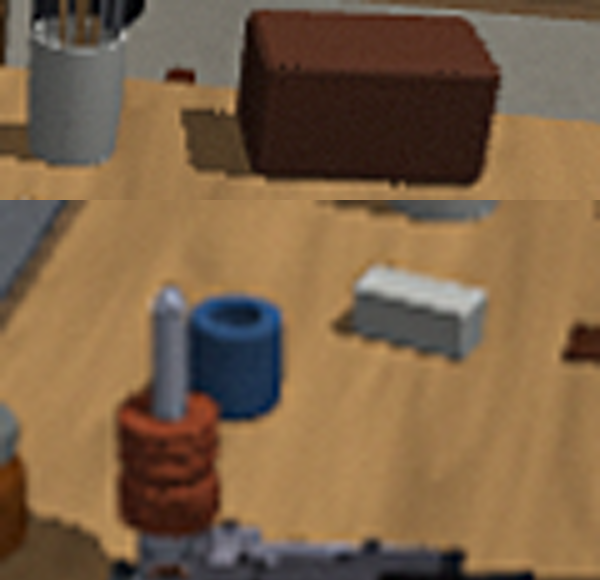

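```bash
python3 - <<'E'
from h import *
d=take("wrist"); d["T"]=np.load("w9T.npy"); c,s=np.cos(.165),np.sin(.165)
for n,u,v,z in [("tail end",213,112,46),("tail root",224,158,46),("knob",203,161,40),("knob far",202,155,48),("flange",225,339,72)]:
    P=onz(d,u/1.5,v/1.5,z); q=P-np.array([618.2,-21.2,0]); print(n,P.round(1),(c*q[0]+s*q[1]).round(1),(-s*q[0]+c*q[1]).round(1))
E
```

```text
tail end [433.1 -46.8  46. ] -186.8 5.1
tail root [467.4 -36.   46. ] -151.2 10.1
knob [473.1 -55.2  40. ] -148.7 -9.7
knob far [467.5 -53.4  48. ] -153.9 -7.0
flange [617.  -19.1  72. ] -0.8 2.3
```

>>> {"op": "servo_tool", "data": {"turn": [[0, 0, 0.12], [0, 0, 0.16], [0, 0, 0.16], [0, 0, 0.05], [0, 0, 0]], "dp": [[-0.005, -0.01, -0.02], [-0.006, -0.01, -0.05], [-0.005, -0.008, -0.055], [-0.002, -0.003, -0.05], [0, 0, -0.02]], "fingers": [0, 0, 0, 0, 0]}}

```text
clock: 55.25
position: [456.6, -68.7, 134.8]
ee_rot: [0.768, -0.64, 0.0, -0.002]
contact_force: [-0.3, 0.4, -0.1]
gripper_width: 0.1
```

```bash
python3 st.py
```

```text
55.25 [456.6 -68.7 134.8] ty az -169.58 level turn [-0.0036  0.0031  0.    ] [-0.28774038  0.41464874 -0.07377625] 0.14052747950174724
```

>>> {"op": "servo_tool", "data": {"turn": [[-0.004, 0.003, -0.015], [0, 0, 0], [0, 0, 0], [0, 0, 0], [0, 0, 0]], "dp": [[-0.009, -0.003, 0], [-0.003, -0.001, -0.02], [0, 0, -0.035], [0, 0, -0.03], [0, 0, -0.008]], "fingers": [0, 0, 0, 0, 0]}}

```text
clock: 55.88
position: [448.9, -72.7, 41.2]
ee_rot: [0.763, -0.646, 0.002, -0.0]
contact_force: [0.8, -0.6, -0.4]
gripper_width: 0.0
```

```bash
python3 st.py
```

```text
55.875 [448.9 -72.7  41.2] ty az -170.48 level turn [0.0017 0.0035 0.    ] [ 0.76384317 -0.57968717 -0.42647181] 0.047565030941132784
```

>>> {"op": "servo_tool", "data": {"turn": [[0, 0, 0], [0, 0, 0], [0, 0, 0], [0, 0, 0], [0, 0, 0]], "dp": [[-0.004, 0, -0.006], [-0.001, 0.001, -0.005], [-0.0005, 0.003, 0], [-0.0005, 0.003, 0], [0, 0, 0]], "fingers": [0, 0, 0, 0, 0]}}

```text
clock: 56.5
position: [445.7, -64.6, 32.9]
ee_rot: [0.764, -0.646, 0.004, -0.003]
contact_force: [-0.3, 0.2, -0.0]
gripper_width: 0.0
```

>>> {"op": "servo_tool", "data": {"turn": [[0, 0, 0], [0, 0, 0], [0, 0, 0], [0, 0, 0], [0, 0, 0]], "dp": [[-0.0005, 0.003, 0], [-0.0005, 0.003, 0], [-0.0005, 0.003, 0], [-0.0005, 0.003, 0], [0, 0, 0]], "fingers": [0, 0, 0, 0, 0]}}

```text
clock: 57.12
position: [443.0, -52.2, 33.1]
ee_rot: [0.764, -0.646, 0.004, -0.002]
contact_force: [0.5, -1.8, 0.4]
gripper_width: -0.0
```

```bash
python3 st.py
```

```text
57.125 [443.  -52.2  33.1] ty az -170.41 level turn [0.0015 0.0095 0.    ] [ 0.54328652 -1.84712014  0.40841838] -0.038271872319360495
```

>>> {"op": "servo_tool", "data": {"turn": [[0, 0, 0], [0, 0, 0], [0, 0, 0], [0, 0, 0], [0, 0, 0]], "dp": [[-0.0005, 0.003, -0.001], [-0.0005, 0.003, -0.001], [-0.0005, 0.003, 0], [-0.0005, 0.002, 0], [0, 0, 0]], "fingers": [0, 0, 0, 0, 0]}}

```text
clock: 57.75
position: [441.6, -39.9, 31.0]
ee_rot: [0.764, -0.646, 0.004, -0.003]
contact_force: [-0.2, -0.6, -0.3]
gripper_width: 0.2
```

```bash
python3 st.py
```

```text
57.75 [441.6 -39.9  31. ] ty az -170.41 level turn [0.0009 0.011  0.    ] [-0.22086124 -0.63661676 -0.26567848] 0.23410374413191057
```

>>> {"op": "servo_tool", "data": {"turn": [[0, 0, 0], [0, 0, 0], [0, 0, 0], [0, 0, 0], [0, 0, 0]], "dp": [[0.001, -0.01, 0], [0.001, -0.012, 0], [0, 0, 0.03], [0, 0, 0.05], [0, 0, 0.055]], "fingers": [0, 0, 0, 0, 0]}}

```text
clock: 58.38
position: [440.0, -66.5, 165.3]
ee_rot: [0.763, -0.647, 0.0, 0.002]
contact_force: [1.7, 0.6, -0.1]
gripper_width: 0.0
```

>>> {"op": "servo_tool", "data": {"turn": [[0, 0, -0.16], [0, 0, -0.16], [0, 0, -0.12], [0, 0, 0], [0, 0, 0]], "dp": [[0.01, 0, 0.055], [0.02, 0.005, 0.055], [0.02, 0.005, 0.04], [0.01, 0, 0], [0, 0, 0]], "fingers": [0.03, 0.05, 0.05, 0.05, 0.05]}}

```text
clock: 59.0
position: [500.4, -61.0, 324.6]
ee_rot: [-0.596, 0.803, -0.002, 0.002]
contact_force: [0.7, 0.3, -1.3]
gripper_width: 50.2
```

```bash
python3 st.py; python3 - <<'E'
from h import *
from ring import rect
d=take("wrist"); c,s=np.cos(.165),np.sin(.165); O=np.array([618.2,-21.2])
def pl(x,y): return O+np.array([c*x-s*y,s*x+c*y])
# brightness across handles at x=-115 (top z48) and tail at x=-180 (z46)
for x,z in ((-115,48),(-140,48),(-180,46)):
    row=[]
    for y in range(-30,50,4):
        P=pl(x,y); u,v=proj(d,[*P,z]); row.append((y,tuple(int(k) for k in d["img"][int(v),int(u)]) if 0<=u<512 and 0<=v<384 else None))
    print(x,row)
for q in ("release","arbor","holder"):
    for r in regions_of(q,"wrist")[:2]:
        b=r["box"]; w=onz(d,b[0]+b[2]/2,b[1]+b[3]/2,40)[:2]-O; print(q,r["score"],b,"pliers xy",(c*w[0]+s*w[1]).round(),(-s*w[0]+c*w[1]).round())
E
```

```text
59.0 [500.4 -61.  324.6] ty az 163.11 level turn [-0.0004  0.0056  0.    ] [ 0.65995196  0.252867   -1.30899672] 50.19880899196628
-115 [(-30, (84, 91, 94)), (-26, (86, 92, 95)), (-22, (62, 67, 69)), (-18, (82, 79, 87)), (-14, (105, 103, 112)), (-10, (97, 95, 103)), (-6, (83, 89, 91)), (-2, (103, 100, 109)), (2, (88, 92, 97)), (6, (83, 89, 91)), (10, (84, 90, 92)), (14, (82, 88, 90)), (18, (78, 82, 85)), (22, (56, 56, 60)), (26, (31, 31, 32)), (30, (32, 31, 32)), (34, (73, 60, 47)), (38, (129, 104, 78)), (42, (127, 104, 77)), (46, (122, 100, 74))]
-140 [(-30, (87, 78, 67)), (-26, (73, 74, 74)), (-22, (84, 75, 64)), (-18, (74, 74, 81)), (-14, (107, 105, 113)), (-10, (92, 90, 99)), (-6, (93, 78, 59)), (-2, (90, 80, 69)), (2, (90, 81, 70)), (6, (122, 100, 73)), (10, (119, 98, 72)), (14, (87, 78, 67)), (18, (88, 78, 65)), (22, (88, 83, 75)), (26, (73, 62, 55)), (30, (37, 36, 39)), (34, (32, 31, 31)), (38, (29, 30, 31)), (42, (67, 56, 43)), (46, (188, 153, 111))]
-180 [(-30, (129, 106, 78)), (-26, (128, 104, 77)), (-22, (126, 103, 77)), (-18, (125, 101, 76)), (-14, (125, 102, 76)), (-10, (125, 103, 76)), (-6, (126, 104, 77)), (-2, (126, 103, 76)), (2, (126, 103, 76)), (6, (127, 104, 77)), (10, (126, 103, 77)), (14, (126, 103, 76)), (18, (125, 102, 75)), (22, (125, 102, 76)), (26, (124, 101, 75)), (30, (122, 100, 75)), (34, (38, 39, 44)), (38, (63, 59, 60)), (42, (130, 106, 79)), (46, (129, 105, 78))]
release 0.49 [257.0, 163.1, 58.7, 21.7] pliers xy -146.0 29.0
release 0.34 [60.4, 156.3, 63.8, 55.8] pliers xy 114.0 -83.0
arbor 0.84 [146.7, 190.4, 54.0, 69.2] pliers xy 40.0 26.0
arbor 0.49 [159.4, 125.2, 155.0, 97.7] pliers xy -83.0 -2.0
holder 0.75 [73.9, 4.6, 65.7, 48.0] pliers xy -23.0 -244.0
holder 0.66 [155.9, 126.9, 159.5, 95.1] pliers xy -81.0 -3.0
```

>>> {"op": "servo_tool", "data": {"turn": [[0, 0, 0], [0, 0, 0], [0, 0, 0], [0, 0, 0], [0, 0, 0]], "dp": [[0.02, -0.03, 0], [0.03, -0.045, -0.01], [0.03, -0.045, -0.02], [0.025, -0.04, -0.03], [0.01, -0.02, -0.02]], "fingers": [0.05, 0.05, 0.05, 0.05, 0.05]}}

```text
clock: 59.82
position: [615.1, -244.6, 241.1]
ee_rot: [-0.599, 0.801, -0.001, 0.002]
contact_force: [0.0, -0.3, -0.4]
gripper_width: 50.0
```

>>> {"op": "servo_tool", "data": {"turn": [[0, 0, 0], [0, 0, 0], [0, 0, 0], [0, 0, 0], [0, 0, 0]], "dp": [[0, 0, 0], [0, 0, 0], [0, 0, 0], [0, 0, 0], [0, 0, 0]], "fingers": [0.05, 0.05, 0.05, 0.05, 0.05]}}

```text
clock: 60.45
position: [613.6, -243.4, 240.4]
ee_rot: [-0.599, 0.801, 0.0, 0.001]
contact_force: [0.2, -0.8, -0.4]
gripper_width: 49.8
```

```bash
python3 st.py; cat > crock.py <<'E'
from ring import *
d=take("wrist"); c0=np.array([632,-271.]); im,g=rect(d,c0,60,45,.25); X,Y=np.meshgrid(g,g)
hsv=cv2.cvtColor(im,cv2.COLOR_RGB2HSV); m=(hsv[:,:,0]>98)&(hsv[:,:,0]<118)&(hsv[:,:,1]>100)
V=hsv[:,:,2].astype(float); print("blue px mm2",m.sum()/16,"V pct",np.percentile(V[m],[10,30,50,70,90]))
# top rim annulus: bright blue; fit annulus r 17..29.5
B=np.where(m,V,0); thr=np.percentile(V[m],90)*.8; T=(B>thr).astype(float)
best=(-9,)
for s,n in ((2,12),(.5,2.5)):
    b0=best[1] if len(best)>1 else (0,0)
    for cx in np.arange(-n,n+.1,s):
        for cy in np.arange(-n,n+.1,s):
            r=np.hypot(X-b0[0]-cx,Y-b0[1]-cy); a=(r>18)&(r<28.5)
            v=T[a].mean()-T[(r<16)].mean()-T[(r>30.5)&(r<36)].mean(); best=max(best,(v,(b0[0]+cx,b0[1]+cy)))
print(best[0],c0+best[1])
E
python3 crock.py
```

```text
60.45 [ 613.6 -243.4  240.4] ty az 163.61 level turn [-0.0013  0.0011  0.    ] [ 0.16447608 -0.84711185 -0.37331094] 49.79031860908208
blue px mm2 2559.5 V pct [ 82. 102. 150. 153. 158.]
0.779499411638891 [ 634.5 -271. ]
```

>>> {"op": "servo_tool", "data": {"turn": [[0, 0, 0], [0, 0, 0], [0, 0, 0], [0, 0, 0], [0, 0, 0]], "dp": [[0, 0.03, 0.01], [0, 0.05, 0.01], [0.001, 0.05, 0], [0.001, 0.045, 0], [0, 0.02, 0]], "fingers": [0.05, 0.05, 0.05, 0.05, 0.05]}}

```text
clock: 61.12
position: [615.2, -44.0, 262.8]
ee_rot: [-0.598, 0.802, -0.001, 0.002]
contact_force: [0.6, -1.1, -0.3]
gripper_width: 49.9
```

```bash
python3 st.py
```

```text
61.125 [615.2 -44.  262.8] ty az 163.44 level turn [-0.0014  0.005   0.    ] [ 0.62689369 -1.13857026 -0.33414377] 49.89468138873575
```

>>> {"op": "servo_tool", "data": {"turn": [[-0.001, 0.005, 0], [0, 0, 0], [0, 0, 0], [0, 0, 0], [0, 0, 0]], "dp": [[0.001, 0.014, 0], [0.0005, 0.006, 0], [0, 0, 0], [0, 0, 0], [0, 0, 0]], "fingers": [0.05, 0.05, 0.05, 0.05, 0.05]}}

```text
clock: 61.75
position: [616.9, -25.0, 262.9]
ee_rot: [-0.597, 0.802, 0.0, -0.0]
contact_force: [0.2, -0.4, 0.3]
gripper_width: 50.2
```

```bash
python3 st.py; python3 - <<'E'
from ring import *
# flange hidden; check top ring disc (z=132, r 26) centre by colour
d=take("wrist"); im,g=rect(d,(618.4,-22.5),132,36,.25); X,Y=np.meshgrid(g,g)
lab=cv2.cvtColor(im,cv2.COLOR_RGB2LAB).astype(float); T=(lab[:,:,1]>143).astype(float)
b=max((T[np.hypot(X-x,Y-y)<25].mean()-T[(np.hypot(X-x,Y-y)>27)&(np.hypot(X-x,Y-y)<31)].mean(),x,y) for x in np.arange(-6,6.1,.5) for y in np.arange(-6,6.1,.5)); print(b)
E
```

```text
61.75 [616.9 -25.  262.9] ty az 163.33 level turn [ 0.0004 -0.0006  0.    ] [ 0.16102916 -0.43726545  0.34716786] 50.1905402272097
(np.float64(0.5822786436987063), np.float64(-2.5), np.float64(-5.5))
```

>>> {"op": "servo_tool", "data": {"turn": [[0, 0, 0], [0, 0, 0], [0, 0, 0], [0, 0, 0], [0, 0, 0]], "dp": [[0, 0.003, -0.02], [0, 0, -0.035], [0, 0, -0.035], [0, 0, -0.012], [0, 0, 0]], "fingers": [0.05, 0.05, 0.05, 0.05, 0.05]}}

```text
clock: 62.42
position: [617.9, -24.0, 160.3]
ee_rot: [-0.596, 0.803, -0.001, 0.001]
contact_force: [-0.6, -0.3, 0.5]
gripper_width: 50.0
```

```bash
python3 st.py
```

```text
62.425 [617.9 -24.  160.3] ty az 163.19 level turn [0.0005 0.004  0.    ] [-0.60972144 -0.33657129  0.53718755] 50.04711517293702
```

>>> {"op": "servo_tool", "data": {"turn": [[0, 0.004, 0.005], [0, 0, 0], [0, 0, 0], [0, 0, 0], [0, 0, 0]], "dp": [[-0.0015, 0.002, -0.01], [0, 0, -0.007], [0, 0, -0.001], [0, 0, 0], [0, 0, 0]], "fingers": [0.05, 0.05, 0.05, 0.05, 0.05]}}

```text
clock: 63.05
position: [618.6, -21.6, 145.0]
ee_rot: [-0.598, 0.801, -0.002, 0.003]
contact_force: [0.6, -0.2, 0.1]
gripper_width: 50.0
```

```bash
python3 st.py
```

```text
63.05 [618.6 -21.6 145. ] ty az 163.53 level turn [-0.0002  0.0067  0.    ] [ 0.56418495 -0.18525755  0.14164927] 50.01151861649332
```

>>> {"op": "servo_tool", "data": {"turn": [[0, 0.007, 0], [0, 0, 0], [0, 0, 0], [0, 0, 0], [0, 0, 0]], "dp": [[-0.0025, 0, -0.002], [0, 0, 0], [0, 0, 0], [0, 0, 0], [0, 0, 0]], "fingers": [0.05, 0.05, 0.035, 0.02, 0.014]}}

```text
clock: 63.68
position: [616.1, -21.6, 143.3]
ee_rot: [-0.599, 0.801, 0.0, 0.0]
contact_force: [0.1, 0.0, 0.0]
gripper_width: 14.0
```

>>> {"op": "servo_tool", "data": {"turn": [[0, 0, 0], [0, 0, 0], [0, 0, 0], [0, 0, 0], [0, 0, 0]], "dp": [[0, 0, 0], [0, 0, 0], [0, 0, 0], [0, 0, 0], [0, 0, 0]], "fingers": [0.01, 0.005, 0, 0, 0]}}

```text
clock: 64.3
position: [616.5, -21.6, 143.5]
ee_rot: [-0.599, 0.801, -0.0, 0.0]
contact_force: [0.2, -0.1, -0.2]
gripper_width: 11.6
```

```bash
python3 st.py
```

```text
64.3 [616.5 -21.6 143.5] ty az 163.53 level turn [-0.0003  0.0009  0.    ] [ 0.21133661 -0.05932122 -0.22261762] 11.58730010922032
```

>>> {"op": "servo_tool", "data": {"turn": [[0, 0, 0], [0, 0, 0], [0, 0, 0], [0, 0, 0], [0, 0, 0]], "dp": [[0, 0, 0.005], [0, 0, 0.012], [0, 0, 0.018], [0, 0, 0.02], [0, 0, 0.02]], "fingers": [0, 0, 0, 0, 0]}}

```text
clock: 64.92
position: [612.5, -21.4, 217.1]
ee_rot: [-0.598, 0.802, 0.004, -0.004]
contact_force: [0.8, -0.6, -3.0]
gripper_width: 12.1
```

```bash
python3 st.py
```

```text
64.925 [612.5 -21.4 217.1] ty az 163.44 level turn [-0.0009 -0.0111 -0.    ] [ 0.81632737 -0.58568714 -2.95523956] 12.062800121576736
```

>>> {"op": "servo_tool", "data": {"turn": [[-0.001, -0.011, 0], [0, 0, 0], [0, 0, 0], [0, 0, 0], [0, 0, 0]], "dp": [[0.001, -0.01, 0.015], [0.002, -0.025, 0.01], [0.003, -0.035, 0], [0.003, -0.04, 0], [0.003, -0.04, 0]], "fingers": [0, 0, 0, 0, 0]}}

```text
clock: 65.55
position: [623.9, -174.6, 246.7]
ee_rot: [-0.6, 0.8, -0.001, 0.002]
contact_force: [1.0, 0.9, -4.2]
gripper_width: 11.8
```

>>> {"op": "servo_tool", "data": {"turn": [[0, 0, 0], [0, 0, 0], [0, 0, 0], [0, 0, 0], [0, 0, 0]], "dp": [[0.003, -0.035, 0], [0.002, -0.025, 0], [0.001, -0.012, 0], [0, -0.004, 0], [0, 0, 0]], "fingers": [0, 0, 0, 0, 0]}}

```text
clock: 66.18
position: [627.4, -256.9, 245.8]
ee_rot: [-0.598, 0.802, 0.001, 0.001]
contact_force: [0.3, 0.4, -4.0]
gripper_width: 12.0
```

```bash
python3 st.py
```

```text
66.175 [ 627.4 -256.9  245.8] ty az 163.41 level turn [-0.0021  0.0008  0.    ] [ 0.33610296  0.41448396 -4.00762829] 12.000684442551199
```

>>> {"op": "servo_tool", "data": {"turn": [[-0.002, 0.001, 0], [0, 0, 0], [0, 0, 0], [0, 0, 0], [0, 0, 0]], "dp": [[0.004, -0.01, 0], [0.001, -0.003, -0.005], [0, 0, -0.008], [0, 0, -0.006], [0, 0, 0]], "fingers": [0, 0, 0, 0, 0]}}

```text
clock: 66.8
position: [632.8, -268.1, 224.9]
ee_rot: [-0.599, 0.801, 0.001, -0.0]
contact_force: [0.0, -1.3, -3.7]
gripper_width: 11.7
```

```bash
python3 st.py
```

```text
66.8 [ 632.8 -268.1  224.9] ty az 163.59 level turn [-0.0009 -0.0014 -0.    ] [ 0.00694297 -1.30510098 -3.68048982] 11.691550018296232
```

>>> {"op": "servo_tool", "data": {"turn": [[0, 0, 0], [0, 0, 0], [0, 0, 0], [0, 0, 0], [0, 0, 0]], "dp": [[0, -0.002, -0.003], [0, 0, -0.006], [0, 0, -0.006], [0, 0, -0.004], [0, 0, 0]], "fingers": [0, 0, 0, 0, 0]}}

```text
clock: 67.42
position: [632.8, -270.2, 204.7]
ee_rot: [-0.599, 0.801, 0.001, -0.0]
contact_force: [0.1, 0.8, -3.4]
gripper_width: 11.7
```

```bash
python3 st.py
```

```text
67.425 [ 632.8 -270.2  204.7] ty az 163.6 level turn [-0.0008 -0.0013 -0.    ] [ 0.07552966  0.78140496 -3.39847339] 11.721198446885982
```

>>> {"op": "servo_tool", "data": {"turn": [[0, 0, 0], [0, 0, 0], [0, 0, 0], [0, 0, 0], [0, 0, 0]], "dp": [[0, 0, -0.004], [0, 0, -0.004], [0, 0, -0.004], [0, 0, -0.002], [0, 0, 0]], "fingers": [0, 0, 0, 0, 0]}}

```text
clock: 68.05
position: [633.0, -270.2, 190.0]
ee_rot: [-0.599, 0.801, 0.0, -0.0]
contact_force: [-0.2, 0.8, -3.1]
gripper_width: 11.9
```

```bash
python3 st.py
```

```text
68.05 [ 633.  -270.2  190. ] ty az 163.6 level turn [-0.0006 -0.0007 -0.    ] [-0.18005069  0.77071552 -3.07596146] 11.850413325087361
```

>>> {"op": "servo_tool", "data": {"turn": [[0, 0, 0], [0, 0, 0], [0, 0, 0], [0, 0, 0], [0, 0, 0]], "dp": [[0, 0, -0.006], [0, 0, -0.009], [0, 0, -0.008], [0, 0, -0.005], [0, 0, 0]], "fingers": [0, 0, 0, 0, 0]}}

```text
clock: 68.68
position: [632.7, -270.1, 159.5]
ee_rot: [-0.599, 0.801, 0.001, -0.0]
contact_force: [0.5, 0.2, -3.1]
gripper_width: 12.3
```

```bash
python3 st.py
```

```text
68.675 [ 632.7 -270.1  159.5] ty az 163.6 level turn [-0.0008 -0.0016 -0.    ] [ 0.45646653  0.21546195 -3.08081388] 12.26576368207635
```

>>> {"op": "servo_tool", "data": {"turn": [[0, 0, 0], [0, 0, 0], [0, 0, 0], [0, 0, 0], [0, 0, 0]], "dp": [[0, 0, -0.005], [0, 0, -0.005], [0, 0, -0.003], [0, 0, -0.001], [0, 0, 0]], "fingers": [0, 0, 0, 0, 0]}}

```text
clock: 69.3
position: [633.1, -270.3, 145.1]
ee_rot: [-0.599, 0.801, 0.0, -0.0]
contact_force: [0.1, -0.1, -3.5]
gripper_width: 12.3
```

```bash
python3 st.py
```

```text
69.3 [ 633.1 -270.3  145.1] ty az 163.6 level turn [-0.0003 -0.0004 -0.    ] [ 0.12832007 -0.12246337 -3.46080583] 12.295612723381812
```

>>> {"op": "servo_tool", "data": {"turn": [[0, 0, 0], [0, 0, 0], [0, 0, 0], [0, 0, 0], [0, 0, 0]], "dp": [[0, 0, -0.0015], [0, 0, -0.001], [0, 0, -0.0005], [0, 0, 0], [0, 0, 0]], "fingers": [0, 0, 0, 0, 0]}}

```text
clock: 69.92
position: [633.3, -270.4, 143.6]
ee_rot: [-0.599, 0.801, -0.0, 0.0]
contact_force: [-0.5, -0.4, -2.4]
gripper_width: 12.0
```

```bash
python3 st.py
```

```text
69.925 [ 633.3 -270.4  143.6] ty az 163.63 level turn [0.0003 0.0008 0.    ] [-0.52767199 -0.38573812 -2.44293284] 12.022883305049863
```

Foot at the floor. Release and rise.

>>> {"op": "servo_tool", "data": {"turn": [[0, 0, 0], [0, 0, 0], [0, 0, 0], [0, 0, 0], [0, 0, 0]], "dp": [[0, 0, -0.0005], [0, 0, 0], [0, 0, 0], [0, 0, 0.02], [0, 0, 0.04]], "fingers": [0.02, 0.04, 0.055, 0.055, 0.055]}}

```text
clock: 70.55
position: [633.4, -270.7, 202.8]
ee_rot: [-0.599, 0.8, 0.0, -0.001]
contact_force: [1.4, 0.2, 0.7]
gripper_width: 55.5
```

>>> {"op": "servo_tool", "data": {"turn": [[0, 0, 0], [0, 0, 0], [0, 0, 0], [0, 0, 0], [0, 0, 0]], "dp": [[0, 0, 0.04], [0, 0, 0.04], [-0.03, 0, 0.04], [-0.05, 0.01, 0.02], [-0.05, 0.01, 0]], "fingers": [0.055, 0.055, 0.055, 0.055, 0.055]}}

```text
clock: 71.18
position: [504.2, -251.5, 350.5]
ee_rot: [-0.6, 0.8, -0.004, 0.001]
contact_force: [0.5, 0.3, 0.9]
gripper_width: 55.2
```

>>> {"op": "servo_tool", "data": {"turn": [[0, 0, 0], [0, 0, 0], [0, 0, 0], [0, 0, 0], [0, 0, 0]], "dp": [[-0.04, 0.01, 0], [-0.02, 0, 0], [0, 0, 0], [0, 0, 0], [0, 0, 0]], "fingers": [0.055, 0.055, 0.055, 0.055, 0.055]}}

```text
clock: 71.8
position: [440.8, -241.1, 354.6]
ee_rot: [-0.6, 0.8, -0.008, 0.004]
contact_force: [0.6, 0.4, -0.6]
gripper_width: 55.0
```

```bash
python3 st.py; python3 - <<'E'
from h import *
C=np.array([634.5,-271,0])
for n in("scene","side"):
    d=take(n); print(n,[(z,tuple(int(k) for k in d["img"][int(v+.5),int(u+.5)])) for z in range(30,205,8) for u,v in [proj(d,C+[0,0,z])]])
    for q in ("arbor","release","ring0"): print(q,[(r["score"],r["box"]) for r in search_frame(q,n)[:3]])
    print(proj(d,C+[0,0,198]),proj(d,C+[0,0,6]))
c,s=np.cos(.165),np.sin(.165); O=np.array([618.2,-21.2]); d=take("scene")
for x,z in ((-180,46),):
    print([(y,int(d["img"][int(v+.5),int(u+.5)].sum())) for y in range(-10,50,4) for u,v in [proj(d,[O[0]+c*x-s*y,O[1]+s*x+c*y,z])]])
E
```

```text
71.8 [ 440.8 -241.1  354.6] ty az 163.7 level turn [0.0074 0.0164 0.    ] [ 0.61323708  0.43580173 -0.55239441] 55.02323062694122
scene [(30, (61, 66, 78)), (38, (85, 54, 31)), (46, (90, 55, 30)), (54, (95, 58, 36)), (62, (99, 59, 35)), (70, (90, 56, 36)), (78, (98, 61, 39)), (86, (94, 59, 35)), (94, (98, 59, 37)), (102, (98, 60, 37)), (110, (95, 59, 38)), (118, (98, 60, 36)), (126, (99, 98, 103)), (134, (100, 100, 103)), (142, (101, 101, 105)), (150, (99, 100, 103)), (158, (101, 100, 104)), (166, (100, 100, 104)), (174, (101, 100, 105)), (182, (104, 104, 109)), (190, (107, 108, 113)), (198, (110, 110, 115))]
arbor [(0.59, [164.5, 249.4, 12.2, 20.8])]
release [(0.74, [226.3, 200.6, 36.4, 37.9]), (0.71, [118.4, 270.7, 19.0, 31.6]), (0.49, [215.3, 192.3, 13.7, 12.9])]
ring0 [(0.8, [261.9, 192.4, 17.8, 15.4]), (0.6, [168.1, 276.4, 12.3, 9.4]), (0.59, [166.8, 275.7, 20.5, 13.4])]
(np.float64(167.7640537388964), np.float64(251.72842773843325)) (np.float64(179.3274550478431), np.float64(292.06038823577717))
side [(30, (31, 47, 70)), (38, (27, 45, 69)), (46, (25, 49, 74)), (54, (65, 71, 84)
[... 164 characters left out ...]
 (126, (70, 36, 24)), (134, (76, 79, 92)), (142, (71, 76, 86)), (150, (71, 75, 85)), (158, (69, 72, 83)), (166, (69, 74, 84)), (174, (70, 72, 82)), (182, (71, 74, 84)), (190, (70, 71, 83)), (198, (66, 76, 94))]
arbor [(0.53, [262.4, 139.2, 3.8, 15.7])]
release [(0.46, [297.0, 213.7, 8.5, 3.0])]
ring0 [(0.74, [241.4, 204.7, 64.4, 22.2]), (0.45, [263.4, 241.2, 15.5, 10.8]), (0.39, [260.1, 170.3, 9.5, 2.2])]
(np.float64(264.4064731715643), np.float64(139.8330953249801)) (np.float64(263.6478472539586), np.float64(183.68077251372304))
[(-10, 223), (-6, 225), (-2, 227), (2, 236), (6, 237), (10, 244), (14, 232), (18, 242), (22, 246), (26, 240), (30, 161), (34, 179), (38, 250), (42, 251), (46, 247)]
```

```bash
python3 -c "
from bench import *; print(job_done())"
```

```text
the job is handed in; nothing more can be done
None
```

The loaded roller is back in the blue crock with the pliers open, and the job is handed in at about 72 s on the robot's clock. The robot gave no verdict.

**What I did:**
- I took the arbor from the crock, stood it in the foot cup and squeezed the handles until they locked.
- I turned the three terracotta rings to the arbor's flat and dropped each one fully down the shaft. The black look-alike was left alone.
- I pressed the release lever and the pliers popped open. Then I put the loaded roller back in the crock.

**Last checks, from pixel readings in the scene and side pictures:**
- The roller stands upright in the crock, with its tip where a fully seated arbor's would be.
- The three rings fill about 72–132 mm above the bench, as a fully seated stack should.
- The release tail is still in its open position.

**What was uncertain or not checked:**
- **Ring angle:** the arm's shadow fell on the second ring, and my two angle fits disagreed (7–14° against 8–10°). I used about 9°, and it went on without measurable force.
- **Flats:** I did not check the rings' flats by eye afterwards.
- **Last pictures:** I had used all 16 picture views, so the release and the final placing were checked by pixel readings only.
- **Other things on the bench:** I did not re-measure the other objects' positions.
- **Ring count:** I saw only three rings. A small red spot at the far bench edge was about 917 mm out, beyond the arm's reach, so I did not count it as a ring.

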